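Bed the kaleidoscope in its spring-lid case

TASK

Get the toy kaleidoscope ready for display. First press the brass button catch on the front of its wooden case and steady the spring lid as it snaps up, letting it swing fully open slowly, so that it never flies open. Then gently lay the standing kaleidoscope down flat on the felt mat and let go of it, take it again round its middle, and bed it in the open case's cradle with the eyepiece in its slot; never let it topple or drop, and leave the other toys and the cardboard box where they are.

Things in the scene. Friction and masses are not known exactly. Their poses are not given: they have to be found in the camera images.
- case: Dark wooden case fixed to the bench, outside 130 (x) by 200 (y) by 60 mm high without lid, walls 6 mm, inner floor 18 mm above the bench. Origin: centre of its underside. x points from its front (button side, nearest the robot) to its hinge side, y along its length, z up. On its front, centred on y = 0, stands the catch housing: x from -105 to -65 mm, 44 mm wide, 68 mm high, the button on top.
- cradle (a point): Where the barrel's middle belongs when bedded: case x 0, y -11, z 38 mm; axes as the case. Padded blocks on the inner floor, tops 40 mm above the bench, leave a pocket x -23 to +23, y -78 to +56 mm, and at its +y end a slot 34 mm wide for the eyepiece. Between y -35 and +25 mm there are no side blocks: room for fingers over the 118 mm inner width.
- button_top (a point): Centre of the top of the round brass button (30 mm across): case x -86, y 0, 85 mm above the bench when not pressed, 17 mm higher than the shut lid's top. It travels 7 mm straight down: 2.5 N to start it, about 6 N fully down; the catch frees the lid after about 4 to 6 mm. If let back before the lid's edge has risen 12 mm it catches again; after that it holds nothing.
- button (a joint): How far the button is pressed, 0 to 0.007 m.
- lid (a joint): Lid angle, 0 shut to 1.65 rad fully open (stop, a little past upright). It stays shut until the button is pressed; then a spring drives it open all the way (about 0.18 N m at first, falling to about 0.05 N m) and holds it open. Unrestrained it flies open in a third of a second.
- lid_hinge (a point): Middle of the lid's hinge axis, at case x = +65 mm, z = 60 mm; the axis runs along the case's y. Its own axes turn with the lid.
- lid_edge (a point): Middle of the lid's free front edge, on its outer face. The lid is a plate 130 mm from hinge to edge, 200 mm wide, 8 mm thick, lying on the rim: shut, its top is 68 mm above the bench. The outer face looks up when shut and away from the robot when open. The button's centre is 21 mm in front of the shut edge: with parted fingers one can press it while the other stands just above the lid.
- kaleidoscope: Wooden kaleidoscope, loose, standing on its wide end: a square barrel 40 by 40 by 128 mm with brass bands and on top a round brass eyepiece 26 mm across, 22 mm long (150 mm in all), about 0.2 kg. Origin: centre of the wide end's face; z runs along it to the eyepiece, x and y are normal to the barrel's flat sides. Its place and the skittle's may be swapped.
- barrel_mid (a point): Centre of the kaleidoscope's barrel, 64 mm from the wide end. Axes as the kaleidoscope.
- eyepiece (a point): Outer end of the eyepiece, 150 mm from the wide end.
- felt_mat: Grey felt mat fixed on the bench, 130 (x) by 250 (y) by 4 mm thick. Origin: centre of its underside; z up.
- skittle: Turned light-wood skittle, 48 mm across, 122 mm high, standing loose; a bystander. Origin: centre of its foot.
- toy_engine: Small wooden toy engine, 62 by 100 by 60 mm, loose; a bystander. Origin: centre underneath.
- card_box: Cardboard box 110 by 160 by 90 mm, loose; a bystander. Origin: centre of its underside.
There are look-alikes about, which are no part of the job. Leave any blue or white look-alike of the kaleidoscope alone.

How it is judged:
By the outcome, as a careful person would: the job done as asked, in the order asked, and still so for the second after the job is handed in, with the robot touching nothing.
It also fails if it takes over 72 s, if anything falls off the work surface, if the arm or the gripper's body presses on something with over 40 N, if the wrist force passes 120 N, or if a joint passes its speed limit or range.

ROBOT

A 7-joint arm with a two-finger parallel gripper is mounted at the origin on the work surface. World frame = base frame: x ahead of the robot, y to its left, z up, the work surface at z = 0. Lengths are in m, angles in rad, forces in N, time in s.
With the tool pointing down it reaches from about 0.425 to 1.025 m from the base axis. Payload 9.4 kg.
Tool frame: the origin (TCP) lies at the very end of the fingers, on their centre line; the grasp point (between the pads) lies 19 mm behind it (robot.grip_depth is the distance from the TCP to the grasp point, in m); y points along the fingers, z is the direction in which the jaws open and shut, and the axes are right-handed (so a half turn about y gives the same grasp; the last joint's range is limited). The gripper opens to 93 mm and grips with 3 to 60 N. Pads are 15 mm wide; open, the fingers measure 128 mm over their backs; the gripper's body (75 mm by 188 mm) begins 65 mm behind the grasp point.
Start: joints at [-1.254, 0.599, -0.003, 1.599, 0.002, 0.943, -0.08], TCP at [0.278, 0.67, 0.219] pointing down, gripper open.
Joint ranges: [-2.57, 2.57], [-0.35, 1.97], [-1.29, 1.29], [0.11, 2.56], [-1.05, 4.19], [0.11, 1.86], [-2.63, 2.63]. Speed limits (rad/s): [2.22, 2.22, 3.01, 3.01, 3.14, 3.14, 3.14].

INTERFACE

Orientations are given as a unit quaternion [w, x, y, z].
In Python, from plant import telemetry, viewer, order, robot gives the robot as it stands.
- The arm moves only by the shell command python3 -m inch 'ROWS' [FORCE]. ROWS is a JSON object of lists of equal length, an entry for each row: "offset": the shift along the tool's x, y, z in m, a list of three; "rotation": the turn, a rotation vector about the tool's x, y, z in rad, a list of three; "fingers": the opening, from -1 (shut) to 1 (fully open). In form: {"offset": [[tx, ty, tz], ...], "rotation": [[wx, wy, wz], ...], "fingers": [fingers, ...]}. A call has 1 to 12 rows; each row is the pose to reach, as a shift and turn from the pose commanded when the call began, along the tool's axes at that moment; what a row does not reach only later rows make up. A row lasts 1/10 s, in which the tool goes at most 50 mm and 8.59 degrees, less where a joint would pass 70% of its speed; a pose out of reach is approached as far as the arm can. A call with a gripper value outside its range is refused whole. The fingers move at their own pace and stop on an object; FORCE is the grip in N (left out, the last holds). Time passes only in rows, so rows that repeat a pose let the fingers close. It gives the time, the measured TCP pose, the force and the opening at its end, in the units of the state.
- telemetry.get_obs(): the state, without advancing time (a new reading comes with each control period).
- viewer.grab_frame(name): name is "scene" or "side" or "wrist"; returns a dict with "image" (480x640x3 uint8, blue, green, red), "camera_matrix" (3x3 intrinsics, pixels), "position" and "orientation" of the camera in the world. Camera axes: x right, y up, looking along -z (the intrinsics and any distortion apply to the point x, -y, -z); pixel columns grow to the right and rows downward; lengths in m; the calibration is good to about 2 mm. A picture is of the moment at which its call begins. There is no depth.
- order.job_done(): hands the job in, once; it reports no verdict.
The state is a dict: "t": time; "joint_positions": joint angles; "qd": joint speeds; "joint_torque": joint torques, N m; "tcp_pos": TCP position; "eef_rot": TCP orientation; "force": force on the tool from outside, world axes, zero at the start; "wrist_torque": the same for the moment, N m; "finger_gap": finger opening in m.
Only numpy, scipy, OpenCV 4.12 (cv2) and the standard library are available. Lean on these libraries where they do the work, as an engineer would, in place of code of your own. Each camera call takes 0.05 s, during which the arm holds its last target. There are 200 camera calls.

## Working session

There is one attempt and no reset: what is moved stays moved. The work goes in short steps, Python scripts to look and compute and a shell command to move; the robot and the scene stay as the last step left them, time stands still between calls to the robot, and variables do not carry over. Pictures are saved under pics/ and viewed, about 8 in all and at most 12, crops included, and the job is handed in when it is done.

```bash
ls; mkdir -p pics
python3 - <<'E'
from plant import telemetry, viewer, robot
import cv2, numpy as np
o=telemetry.get_obs()
for k,v in o.items(): print(k,np.round(v,4))
for n in ("scene","side"):
    f=viewer.grab_frame(n); cv2.imwrite(f"pics/{n}0.png",f["image"]); print(n,np.round(f["camera_matrix"],1).tolist(),np.round(f["position"],3),np.round(f["orientation"],4),[k for k in f])
print([a for a in dir(robot) if a[0]!='_'])
E
```

```text
pics
t 0.0
joint_positions [-1.2537  0.6001 -0.0025  1.6001  0.0018  0.9429 -0.0798]
qd [-0.0019  0.0005 -0.001   0.      0.0004 -0.0007  0.0005]
joint_torque [-3.00000e-04 -7.65062e+01  1.49710e+00 -2.52361e+01 -5.24000e-02
  1.67000e-02  1.00000e-04]
tcp_pos [0.278  0.6691 0.2178]
eef_rot [-0.6929  0.694  -0.1384  0.1383]
force [-0.0336 -0.3323  0.0333]
wrist_torque [ 0.0529 -0.0105 -0.0044]
finger_gap 0.0931
scene [[519.3, 0.0, 316.9], [0.0, 519.3, 234.2], [0.0, 0.0, 1.0]] [1.178 0.863 1.091] [0.3085 0.128  0.3766 0.8641] ['image', 'camera_matrix', 'position', 'orientation']
side [[602.7, 0.0, 311.1], [0.0, 602.7, 234.1], [0.0, 0.0, 1.0]] [ 0.439 -1.103  1.041] [ 0.9013  0.4303 -0.0195 -0.0463] ['image', 'camera_matrix', 'position', 'orientation']
['Unreachable', 'grip_depth']
```

View pics/scene0.png

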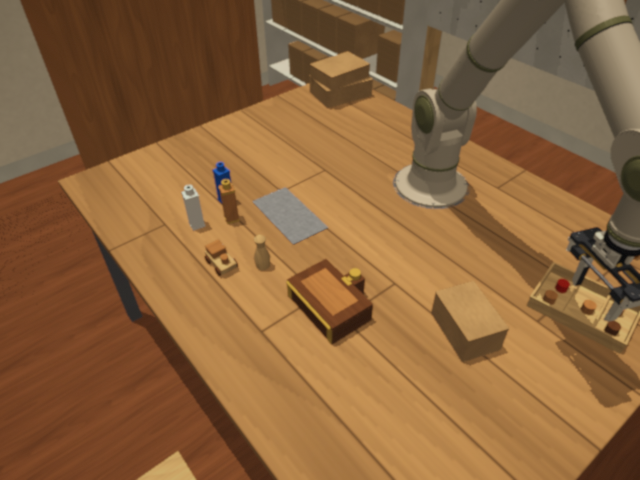

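View pics/side0.png

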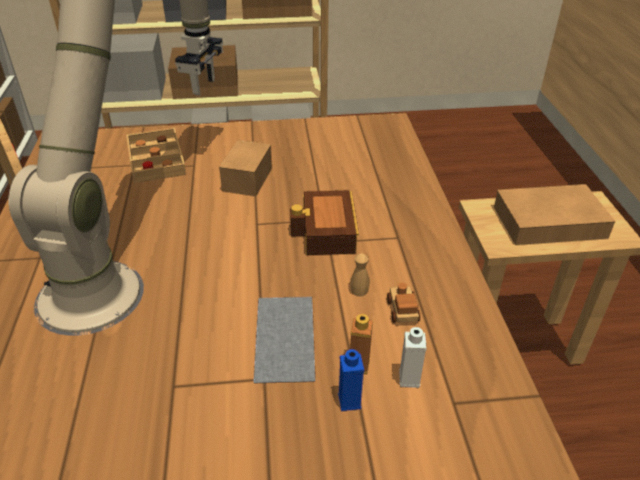

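The kaleidoscope (brown) is at scene (229,200) and side (361,340), next to the blue and white look-alikes. The case is at scene (330,300) and side (330,222), with its button at scene (354,275) and side (297,211). The mat is at scene (290,215). I'll enlarge the key regions next.

```bash
cat > h.py <<'E'
import numpy as np, cv2
from scipy.spatial.transform import Rotation as R
from plant import telemetry, viewer
def rot(q): return R.from_quat([q[1],q[2],q[3],q[0]]).as_matrix()
def ray(f,uv):
    K=f["camera_matrix"]; d=np.array([(uv[0]-K[0][2])/K[0][0],-(uv[1]-K[1][2])/K[1][1],-1.])
    return np.array(f["position"]),rot(f["orientation"])@d
def plane(f,uv,z):
    p,d=ray(f,uv); return p+d*(z-p[2])/d[2]
def proj(f,P):
    K=np.array(f["camera_matrix"]); c=rot(f["orientation"]).T@(np.array(P)-f["position"])
    c=np.array([c[0],-c[1],-c[2]]); u=K@c; return u[:2]/u[2]
def tri(f1,a,f2,b):
    p,d=ray(f1,a); q,e=ray(f2,b); s=np.linalg.lstsq(np.c_[d,-e],q-p,rcond=None)[0]
    A,B=p+d*s[0],q+e*s[1]; return (A+B)/2,np.linalg.norm(A-B)
def tool():
    o=telemetry.get_obs(); return np.array(o["tcp_pos"]),rot(o["eef_rot"]),o
E
python3 - <<'E'
import cv2,numpy as np
a=cv2.imread('pics/scene0.png')[160:350,175:385]; b=cv2.imread('pics/side0.png')[180:420,245:435]
a=cv2.resize(a,None,fx=1.95,fy=1.95,interpolation=3);b=cv2.resize(b,None,fx=2.05,fy=2.05,interpolation=3)
h=max(a.shape[0],b.shape[0]);c=np.zeros((h,a.shape[1]+b.shape[1],3),np.uint8);c[:a.shape[0],:a.shape[1]]=a;c[:b.shape[0],a.shape[1]:]=b
cv2.imwrite('pics/crop0.png',c);print(c.shape,a.shape)
import h
from plant import viewer
F={n:h.viewer.grab_frame(n) for n in("scene","side")}
for n in F:
    f=F[n];im=f["image"];hsv=cv2.cvtColor(im,cv2.COLOR_BGR2HSV)
    g=cv2.inRange(hsv,(0,0,60),(179,45,200))
    x0,y0,x1,y1=(240,170,340,260) if n=="scene" else (240,280,330,400)
    m=np.zeros_like(g);m[y0:y1,x0:x1]=g[y0:y1,x0:x1]
    cs=max(cv2.findContours(m,0,2)[0],key=cv2.contourArea)
    bx=cv2.boxPoints(cv2.minAreaRect(np.array([h.plane(f,p[0],.004)[:2]*1000 for p in cs],np.float32)))
    print(n,'mat',cv2.minAreaRect(np.array([h.plane(f,p[0],.004)[:2]*1000 for p in cs],np.float32)))
    br=cv2.inRange(hsv,(20,150,120),(32,255,255));
    k,l,s,c=cv2.connectedComponentsWithStats(br)
    for i in range(1,k):
        if s[i,4]>12 and 150<c[i,0]<400 and 150<c[i,1]<450: print(n,'brass',np.round(c[i],1),s[i])
E
```

```text
(492, 799, 3) (370, 410, 3)
scene mat ((466.06610107421875, -179.1650390625), (246.9680633544922, 125.23031616210938), 85.65348052978516)
scene brass [225.3 182.5] [222 180   7   6  31]
scene brass [351.5 275.4] [342 268  19  17 142]
scene brass [308.4 305.5] [287 281  43  49 186]
side mat ((466.0293884277344, -187.5588836669922), (248.60597229003906, 127.55414581298828), 85.78427124023438)
side brass [296.7 207.9] [293 205   8   7  42]
side brass [306.3 211.2] [303 209   6   5  15]
side brass [362.6 320.2] [357 315  11  10  52]
```

View pics/crop0.png

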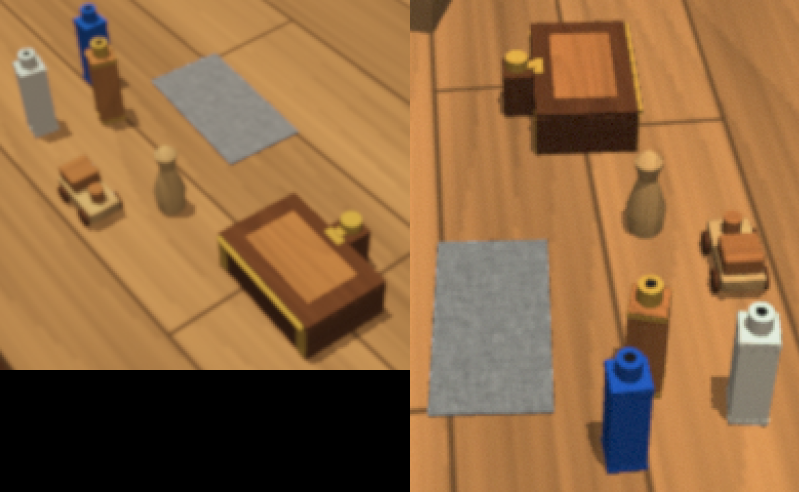

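The crop clearly shows the shut lid's top corners, the button, the eyepieces and the skittle, which stands nearer the case. Next I'll convert these to positions.

Run:
```python
import h,numpy as np,cv2
F={n:h.viewer.grab_frame(n) for n in("scene","side")}
S=lambda x,y:(175+x/1.95,160+y/1.95); D=lambda x,y:(245+(x-410)/2.05,180+y/2.05)
for n,c,m in(("scene",[(290,196),(384,280),(306,335),(219,235)],S),("side",[(531,24),(628,22),(638,113),(535,115)],D)):
    P=np.array([h.plane(F[n],m(*p),.068)[:2] for p in c]);print(n,'lid',P.round(3).tolist(),P.mean(0).round(4),[round(float(np.linalg.norm(P[i]-P[i-1])),3) for i in range(4)],cv2.minAreaRect((P*1000).astype(np.float32)))
for nm,a,b,z in(("button",(350,219),(516,57),.085),("eyep",(98,43),(650,283),.15),("blue",(88,10),(629,356),.15),("white",(27,54),(761,311),.15),("skit",(165,152),(649,158),.12)):
    print(nm,h.tri(F["scene"],S(*a),F["side"],D(*b)),h.plane(F["scene"],S(*a),z).round(3),h.plane(F["side"],D(*b),z).round(3))
for nm,a,b in(("engine",(90,205),(735,280)),("skitbase",(172,210),(645,228)),("kalbase",(110,118),(650,390))):
    print(nm,h.plane(F["scene"],S(*a),0).round(3),h.plane(F["side"],D(*b),0).round(3))
p,Rm,o=h.tool();print(p,Rm.round(3))
```

```text
scene lid [[0.552, 0.101], [0.554, 0.294], [0.688, 0.296], [0.672, 0.096]] [0.6163 0.1968] [0.12, 0.193, 0.134, 0.201] ((619.55615234375, 196.87835693359375), (200.48483276367188, 133.55763244628906), 89.27943420410156)
side lid [[0.555, 0.284], [0.687, 0.275], [0.67, 0.077], [0.541, 0.087]] [0.6133 0.1807] [0.198, 0.133, 0.198, 0.129] ((613.8975219726562, 180.54197692871094), (198.2960205078125, 133.23440551757812), 85.91798400878906)
button (array([0.52559923, 0.1949212 , 0.08034633]), np.float64(0.0026118557681281606)) [0.527 0.198 0.085] [0.526 0.188 0.085]
eyep (array([ 0.61991577, -0.28013074,  0.14607759]), np.float64(0.0024253087286787668)) [ 0.621 -0.275  0.15 ] [ 0.62  -0.284  0.15 ]
blue (array([ 0.58553901, -0.36696215,  0.14428286]), np.float64(0.0028970810614690574)) [ 0.588 -0.359  0.15 ] [ 0.586 -0.372  0.15 ]
white (array([ 0.71839373, -0.32671318,  0.14590812]), np.float64(0.005070899955527696)) [ 0.718 -0.321  0.15 ] [ 0.719 -0.331  0.15 ]
skit (array([ 0.65829245, -0.05045062,  0.10622605]), np.float64(0.004352989054340369)) [ 0.663 -0.037  0.12 ] [ 0.657 -0.067  0.12 ]
engine [ 0.751 -0.125  0.   ] [ 0.748 -0.152  0.   ]
skitbase [ 0.662 -0.039  0.   ] [ 0.66  -0.057  0.   ]
kalbase [ 0.623 -0.272  0.   ] [ 0.626 -0.296  0.   ]
[0.27815986 0.66937483 0.21831643] [[ 0.923 -0.     0.384]
 [-0.384 -0.     0.923]
 [ 0.    -1.    -0.   ]]
```

Run:
```python
import h,cv2,numpy as np
f=h.viewer.grab_frame("scene");w=h.viewer.grab_frame("wrist")
p,Rm,o=h.tool()
for q in ([0,0,.0465],[0,0,-.0465],[0,-.084,.094],[0,-.084,-.094],[.0375,-.084,0],[-.0375,-.084,0]): print(q,h.proj(f,p+Rm@q).round(0),h.proj(w,p+Rm@q).round(0))
print('cam in tool',(Rm.T@(np.array(w["position"])-p)).round(4),(Rm.T@h.rot(w["orientation"])).round(3).tolist(),np.round(w["camera_matrix"],1).tolist())
a=cv2.resize(f["image"][190:350,540:640],None,fx=3.4,fy=3.4,interpolation=3);b=cv2.resize(w["image"],(456,342));c=np.zeros((544,796,3),np.uint8);c[:,:340]=a[:544];c[:342,340:]=b
cv2.imwrite("pics/grip.png",c)
```

```text
[0, 0, 0.0465] [605. 317.] [429. 300.]
[0, 0, -0.0465] [577. 285.] [213. 299.]
[0, -0.084, 0.094] [638. 308.] [713. 448.]
[0, -0.084, -0.094] [576. 243.] [-72. 447.]
[0.0375, -0.084, 0] [589. 278.] [320. 564.]
[-0.0375, -0.084, 0] [620. 270.] [320. 305.]
cam in tool [-0.0769 -0.167   0.0002] [[-0.001, -0.96, -0.281], [0.001, 0.281, -0.96], [1.0, -0.001, 0.001]] [[422.8, 0.0, 320.8], [0.0, 422.8, 237.1], [0.0, 0.0, 1.0]]
```

View pics/grip.png

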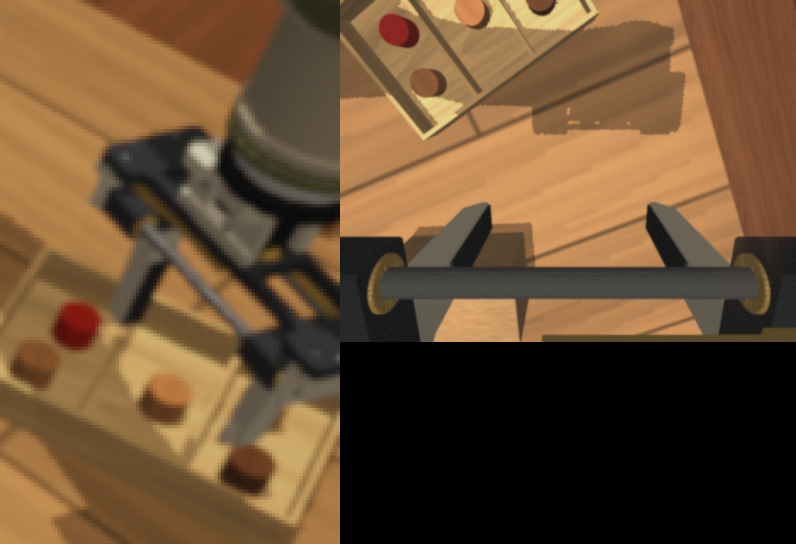

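The zoom shows the gripper body as a 188 mm bar along the jaw axis. That matters for placing the barrel under the open lid, where I'll need to tilt. The wrist camera sits on the tool's -x side, looking along +y. I'm moving over the case now for a close look.

```bash
python3 -m inch '{"offset":[[0.04,-0.02,-0.03],[0.08,-0.04,-0.06],[0.12,-0.06,-0.09],[0.16,-0.08,-0.12],[0.20,-0.08,-0.15],[0.24,-0.08,-0.18],[0.28,-0.08,-0.21],[0.32,-0.08,-0.24],[0.36,-0.08,-0.27],[0.40,-0.08,-0.30],[0.44,-0.08,-0.32],[0.45,-0.08,-0.32]],"rotation":[[0,0.11,0],[0,0.22,0],[0,0.33,0],[0,0.44,0],[0,0.55,0],[0,0.66,0],[0,0.77,0],[0,0.88,0],[0,1.0,0],[0,1.1,0],[0,1.2,0],[0,1.246,0]],"fingers":[1,1,1,1,1,1,1,1,1,1,1,1]}'
python3 - <<'E'
import h,cv2,numpy as np
f=h.viewer.grab_frame("wrist");cv2.imwrite("pics/w1.png",f["image"]);np.save("w1.npy",f,allow_pickle=True)
p,Rm,o=h.tool();print(o["t"],p.round(4),Rm.round(3).tolist(),np.round(o["joint_positions"],3))
E
```

```text
t: 1.6
tcp_pos: [0.5734, 0.1958, 0.2994]
eef_rot: [-0.48, 0.48, -0.518, 0.52]
force: [-1.0, -0.5, 0.6]
finger_gap: 0.093
1.65 [0.5747 0.1961 0.2992] [[-0.08, 0.003, 0.997], [-0.997, -0.002, -0.08], [0.001, -1.0, 0.003]] [-0.707  0.393  0.403  1.806 -0.179  0.977 -0.311]
```

View pics/w1.png

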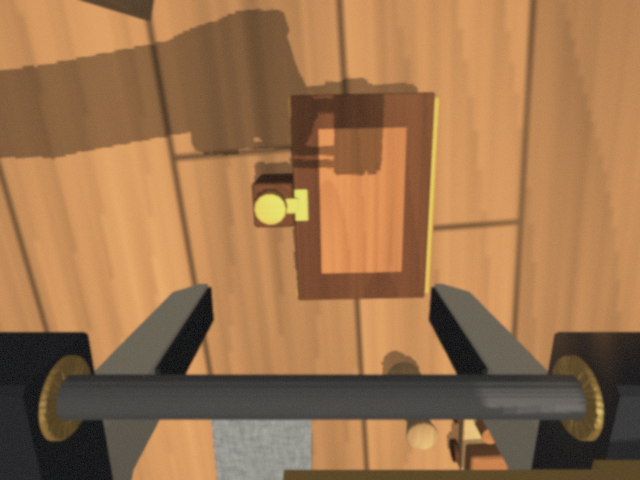

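The wrist view shows the lid's corners at about (291,94), (434,94), (425,297) and (300,298), with the button at (270,209).

Run:
```python
import h,cv2,numpy as np
f=np.load("w1.npy",allow_pickle=True).item()
hsv=cv2.cvtColor(f["image"],cv2.COLOR_BGR2HSV)
m=cv2.inRange(hsv,(22,130,120),(34,255,255))[180:240,240:292]
n,l,s,c=cv2.connectedComponentsWithStats(m);i=1+s[1:,4].argmax();print(s[i],c[i]+[240,180])
b=h.plane(f,(270.5,209),.085)
P=np.array([h.plane(f,q,.068)[:2] for q in((291.5,94.5),(434,94.5),(425,296.5),(300,298))])
print('button',b.round(4));print(P.round(4).tolist(),P.mean(0).round(4),[round(float(np.linalg.norm(P[i]-P[i-1])),4) for i in range(4)])
ax=(P[0]+P[1]-P[2]-P[3])/2;ay=(P[1]+P[2]-P[0]-P[3])/2
print('yaw from long',np.degrees(np.arctan2(-ax[0],ax[1])),'short',np.degrees(np.arctan2(ay[1],ay[0])))
d=P.mean(0)-b[:2];print('yaw btn',np.degrees(np.arctan2(d[1],d[0])),np.linalg.norm(d))
```

```text
[ 15  14  37  30 809] [272.40543881 208.06674907]
button [0.5283 0.1922 0.085 ]
[[0.5564, 0.2911], [0.6834, 0.2812], [0.6737, 0.0849], [0.5458, 0.0934]] [0.6148 0.1876] [0.198, 0.1274, 0.1965, 0.1282]
yaw from long -2.9585895861211684 short -4.131875723710328
yaw btn -3.0181910835985786 0.0865831887994423
```

```bash
python3 -m inch '{"offset":[[0.003,0.04,0.004],[0.006,0.08,0.007],[0.006,0.12,0.007],[0.006,0.16,0.007],[0.006,0.185,0.007],[0.006,0.2,0.007],[0.006,0.208,0.007],[0.006,0.208,0.007],[0.006,0.208,0.007]],"rotation":[[-0.04,-0.01,0],[-0.08,-0.023,0],[-0.08,-0.023,0],[-0.08,-0.023,0],[-0.08,-0.023,0],[-0.08,-0.023,0],[-0.08,-0.023,0],[-0.08,-0.023,0],[-0.08,-0.023,0]],"fingers":[1,1,1,1,1,1,1,1,1]}'
python3 - <<'E'
import h,cv2,numpy as np
f=h.viewer.grab_frame("wrist");s=h.viewer.grab_frame("side")
p,Rm,o=h.tool();print(o["t"],p.round(4),Rm.round(3).tolist(),np.round(o["joint_positions"],3),np.round(o["force"],1))
a=cv2.resize(s["image"][150:270,250:390],None,fx=3.4,fy=3.4,interpolation=3)
c=np.zeros((408,796,3),np.uint8);c[:,:476]=a;c[:240,476:]=cv2.resize(f["image"],(320,240));cv2.imwrite("pics/w2.png",c)
for n,z in(('A',-.055),('B',.055)): print(n,(p+Rm@[0,0,z]).round(4))
E
```

```text
t: 2.55
tcp_pos: [0.5782, 0.1953, 0.0917]
eef_rot: [0.469, -0.507, 0.531, -0.49]
force: [-0.2, -0.3, 0.7]
finger_gap: 0.0931
2.65 [0.5783 0.1952 0.092 ] [[-0.046, -0.078, 0.996], [-0.999, 0.005, -0.046], [-0.002, -0.997, -0.078]] [-0.578  0.664  0.276  1.927 -0.327  0.668 -0.131] [0.5 0.6 0.2]
A [0.5235 0.1977 0.0963]
B [0.633  0.1927 0.0877]
```

View pics/w2.png

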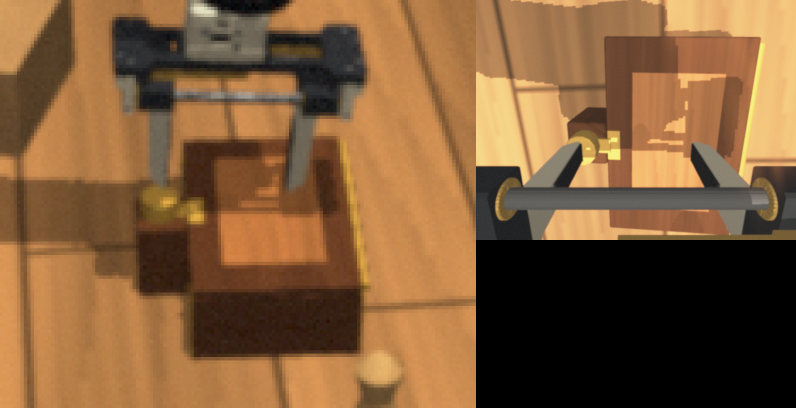

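The finger stands over the button and the other one over the lid. I'm correcting sideways by about 5 mm, then pressing slowly.

```bash
python3 -m inch '{"offset":[[0.003,0.003,0.002],[0.0055,0.006,0.003],[0.0055,0.009,0.004],[0.0055,0.0105,0.004],[0.0055,0.012,0.004],[0.0055,0.0135,0.004],[0.0055,0.015,0.0045],[0.0055,0.0165,0.0045],[0.0055,0.018,0.0045],[0.0055,0.019,0.0045],[0.0055,0.0195,0.0045]],"rotation":[[0,0,0],[0,0,0],[0,0,0],[0,0,0],[0,0,0],[0,0,0],[0,0,0],[0,0,0],[0,0,0],[0,0,0],[0,0,0]],"fingers":[1,1,1,1,1,1,1,1,1,1,1]}'
python3 - <<'E'
import h,numpy as np
p,Rm,o=h.tool();print(o["t"],p.round(4),np.round(o["force"],1),np.round(o["wrist_torque"],2))
for n,z in(('A',-.055),('B',.055)): print(n,(p+Rm@[0,0,z]).round(4))
E
```

```text
t: 3.75
tcp_pos: [0.5808, 0.1888, 0.0739]
eef_rot: [0.469, -0.507, 0.532, -0.49]
force: [-3.7, -4.4, 40.2]
finger_gap: 0.0931
3.75 [0.5808 0.1888 0.0739] [-3.7 -4.4 40.2] [-1.11  3.2   0.38]
A [0.526  0.1913 0.0783]
B [0.6355 0.1863 0.0696]
```

```bash
python3 -m inch '{"offset":[[0,-0.0008,0],[0,-0.0012,0],[0,-0.0016,0],[0,-0.002,0],[0,-0.0024,0],[0,-0.0028,0],[0,-0.0032,0],[0,-0.0036,0],[0,-0.004,0],[0,-0.0044,0],[0,-0.0047,0],[0,-0.005,0]],"rotation":[[0.006,0,0],[0.013,0,0],[0.02,0,0],[0.027,0,0],[0.034,0,0],[0.041,0,0],[0.048,0,0],[0.055,0,0],[0.062,0,0],[0.069,0,0],[0.075,0,0],[0.08,0,0]],"fingers":[1,1,1,1,1,1,1,1,1,1,1,1]}'
python3 - <<'E'
import h,cv2,numpy as np
p,Rm,o=h.tool();print(o["t"],p.round(4),Rm.round(3).tolist(),np.round(o["force"],1),np.round(o["wrist_torque"],2),np.round(o["joint_positions"],3))
s=h.viewer.grab_frame("side");c=h.viewer.grab_frame("scene")
a=cv2.resize(s["image"][150:270,250:390],None,fx=2.8,fy=2.8,interpolation=3);b=cv2.resize(c["image"][215:345,265:405],None,fx=2.8,fy=2.8,interpolation=3)
d=np.zeros((364,784,3),np.uint8);d[:336,:392]=a;d[:,392:]=b;cv2.imwrite("pics/w3.png",d)
for n,z in(('A',-.055),('B',.055)): print(n,(p+Rm@[0,0,z]).round(4))
E
```

```text
t: 4.95
tcp_pos: [0.581, 0.1888, 0.0781]
eef_rot: [0.489, -0.487, 0.512, -0.511]
force: [-3.0, -4.9, 27.1]
finger_gap: 0.0933
4.95 [0.581  0.1888 0.0781] [[-0.046, 0.001, 0.999], [-0.999, 0.002, -0.046], [-0.002, -1.0, 0.001]] [-3.  -4.9 27.1] [-1.04  2.    0.18] [-0.587  0.661  0.274  1.991 -0.337  0.531 -0.123]
A [0.5261 0.1913 0.078 ]
B [0.6359 0.1862 0.0781]
```

View pics/w3.png

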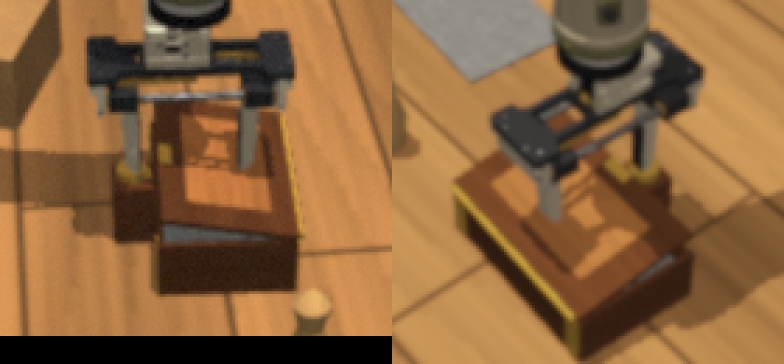

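The lid is free, lifted about 0.2 rad and resting under the far finger. The catch is past its re-latch range. I'm letting the lid swing up slowly along its arc.

```bash
python3 -m inch '{"offset":[[0,-0.003,0.0015],[0,-0.0055,0.003],[0,-0.008,0.0045],[0,-0.011,0.006],[0,-0.0135,0.007],[0,-0.016,0.0085],[0,-0.019,0.010],[0,-0.022,0.0115],[0,-0.0248,0.0135],[0,-0.028,0.0155],[0,-0.031,0.018],[0,-0.0335,0.0205]],"rotation":[[0,0,0],[0,0,0],[0,0,0],[0,0,0],[0,0,0],[0,0,0],[0,0,0],[0,0,0],[0,0,0],[0,0,0],[0,0,0],[0,0,0]],"fingers":[1,1,1,1,1,1,1,1,1,1,1,1]}'
python3 - <<'E'
import h,cv2,numpy as np
p,Rm,o=h.tool();print(p.round(4),np.round(o["force"],1),np.round(o["wrist_torque"],2))
E
```

```text
t: 6.25
tcp_pos: [0.6012, 0.1883, 0.1095]
eef_rot: [0.489, -0.488, 0.512, -0.511]
force: [1.7, -1.3, 0.6]
finger_gap: 0.0928
[0.6012 0.1883 0.1095] [ 1.7 -1.3  0.6] [-0.06 -0.34  0.  ]
```

```bash
python3 -m inch '{"offset":[[0,-0.0025,0.003],[0,-0.0055,0.0065],[0,-0.0085,0.0105],[0,-0.0105,0.0145],[0,-0.0125,0.019],[0,-0.0145,0.0235],[0,-0.016,0.0285],[0,-0.017,0.033],[0,-0.0175,0.0375],[0,-0.0175,0.042],[0,-0.0175,0.0465],[0,-0.0175,0.051]],"rotation":[[0,0,0],[0,0,0],[0,0,0],[0,0,0],[0,0,0],[0,0,0],[0,0,0],[0,0,0],[0,0,0],[0,0,0],[0,0,0],[0,0,0]],"fingers":[1,1,1,1,1,1,1,1,1,1,1,1]}'
python3 -m inch '{"offset":[[0,0,0.003],[0,0,0.006],[0,0,0.009],[0,0,0.011]],"rotation":[[0,0,0],[0,0,0],[0,0,0],[0,0,0]],"fingers":[1,1,1,1]}'
python3 - <<'E'
import h,cv2,numpy as np
p,Rm,o=h.tool();print(p.round(4),np.round(o["force"],1),np.round(o["wrist_torque"],2))
E
```

```text
t: 7.45
tcp_pos: [0.6522, 0.1859, 0.1267]
eef_rot: [0.489, -0.488, 0.512, -0.511]
force: [0.8, -0.7, 0.2]
finger_gap: 0.0928
t: 7.85
tcp_pos: [0.6632, 0.1854, 0.1268]
eef_rot: [0.489, -0.488, 0.512, -0.511]
force: [1.2, 0.2, -0.8]
finger_gap: 0.0933
[0.6632 0.1854 0.1268] [ 1.2  0.2 -0.8] [-0.06  0.01  0.03]
```

The lid measures clear of the finger. I'm lifting out now, then I'll fit a small kinematic model from the logged poses to plan the tilt moves.

```bash
python3 -m inch '{"offset":[[0,-0.02,0.002],[0,-0.06,0.002],[0,-0.11,0.002],[0,-0.16,0.002],[0,-0.20,0.002],[0,-0.22,0.002]],"rotation":[[0,0,0],[0,0,0],[0,0,0],[0,0,0],[0,0,0],[0,0,0]],"fingers":[1,1,1,1,1,1]}'
cat > kin.py <<'E'
import numpy as np
from scipy.spatial.transform import Rotation as R
def fk(q,P,S):
    d1,L1,L2,L3,c1,c7=P[:6]; e=np.array
    ry=lambda a:R.from_euler('y',a).as_matrix(); rz=lambda a:R.from_euler('z',a).as_matrix()
    M=rz(S[0]*q[0]+c1); p=e([0,0,d1]); M=M@ry(q[1])@rz(S[1]*q[2]); p=p+M@[0,0,L1]
    M=M@ry(q[3])@rz(S[2]*q[4]); p=p+M@[0,0,L2]; M=M@ry(q[5])@rz(S[3]*q[6]+c7); p=p+M@[0,0,L3]
    # tool y = link z ; tool z = link -x ... choose axes: tool x=-link y? fixed by c7
    return p, np.c_[M[:,1],M[:,2],M[:,0]]
E
python3 - <<'E'
import h,kin,itertools,numpy as np
from scipy.optimize import least_squares
p,Rm,o=h.tool();print(o["t"],p.round(4),np.round(o["joint_positions"],3),np.round(o["force"],1))
D=[([-1.2537,.6001,-.0025,1.6001,.0018,.9429,-.0798],[.278,.6691,.2178],[[.923,0,.384],[-.384,0,.923],[0,-1,0]]),
([-.707,.393,.403,1.806,-.179,.977,-.311],[.5747,.1961,.2992],[[-0.08,0.003,0.997],[-0.997,-0.002,-0.08],[0.001,-1.0,0.003]]),
([-.578,.664,.276,1.927,-.327,.668,-.131],[.5783,.1952,.092],[[-0.046,-0.078,0.996],[-0.999,0.005,-0.046],[-0.002,-0.997,-0.078]]),
([-.587,.661,.274,1.991,-.337,.531,-.123],[.581,.1888,.0781],[[-0.046,0.001,0.999],[-0.999,0.002,-0.046],[-0.002,-1.0,0.001]]),
(o["joint_positions"],p,Rm)]
best=None
for S in itertools.product([1,-1],repeat=4):
  for c7 in(0,np.pi):
   for c1 in(0,2.4):
    fun=lambda P:np.concatenate([np.r_[(kin.fk(q,P,S)[0]-t),((kin.fk(q,P,S)[1]-M)*.3).ravel()] for q,t,M in D])
    r=least_squares(fun,[.36,.5,.5,.3,c1,c7])
    if best is None or r.cost<best[0]: best=(r.cost,r.x,S,np.abs(r.fun).max())
print(best);np.save("kin.npy",np.r_[best[1],best[2]])
E
```

```text
t: 8.45
tcp_pos: [0.666, 0.185, 0.3514]
eef_rot: [-0.49, 0.486, -0.511, 0.512]
force: [0.8, -0.5, -0.3]
finger_gap: 0.0931
8.45 [0.666  0.185  0.3514] [-0.612  0.47   0.411  1.548 -0.2    1.16  -0.208] [ 0.8 -0.5 -0.3]
(np.float64(6.409889547609487e-05), array([ 0.25424868,  0.64611118,  0.45033353,  0.30055333, -0.0831435 ,
        3.05837775]), (-1, -1, -1, -1), np.float64(0.004814110136449501))
```

```bash
cat > ik.py <<'E'
import numpy as np,kin
from scipy.optimize import least_squares
K=np.load("kin.npy");P,S=K[:6],K[6:]
lo=np.array([-2.57,-.35,-1.29,.11,-1.05,.11,-2.63]);hi=np.array([2.57,1.97,1.29,2.56,4.19,1.86,2.63])
def solve(p,M,q0,w=.02):
    def fun(q):
        a,B=kin.fk(q,P,S);return np.r_[(a-p)*10,((B-M)*3).ravel(),w*(q-q0)]
    r=least_squares(fun,np.clip(q0,lo+.02,hi-.02),bounds=(lo,hi));a,B=kin.fk(r.x,P,S)
    return r.x,np.linalg.norm(a-p),np.degrees(np.linalg.norm(B-M)/1.414)
def pose(eta,beta,jaw=1):
    """tool y: heading eta (deg), beta deg below horizontal (90 = down); jaw horizontal, perpendicular to heading"""
    e,b=np.radians([eta,beta]);d=np.array([np.cos(e)*np.cos(b),np.sin(e)*np.cos(b),-np.sin(b)])
    z=jaw*np.array([-np.sin(e),np.cos(e),0]);return np.c_[np.cross(d,z),d,z]
E
python3 - <<'E'
import numpy as np,ik,h
q0=np.array(h.tool()[2]["joint_positions"])
for jaw in(1,-1):
 for eta in(-22,-45,-70,-95,-120,70,95,120,158,-160):
  out=[]
  for b0 in(90,):
    M=ik.pose(eta,b0,jaw);g=np.array([.62,-.28,.104]);q,e,a=ik.solve(g+M[:,1]*.019,M,q0);out.append((b0,round(e*1e3),round(a)))
  hd=np.array([np.cos(np.radians(eta)),np.sin(np.radians(eta)),0]);g2=np.array([.466,-.184,.026])-.029*hd
  for b in(75,60,45,30,20):
    M=ik.pose(eta,b,jaw);q,e,a=ik.solve(g2+M[:,1]*.019+[0,0,(b-20)*.0006],M,q);out.append((b,round(e*1e3),round(a)))
  print(jaw,eta,out,q.round(2) if e<.004 and a<3 else '')
E
```

```text
1 -22 [(90, 0, 0), (75, 0, 0), (60, 23, 2), (45, 72, 5), (30, 119, 4), (20, 114, 4)] 
1 -45 [(90, 0, 0), (75, 0, 0), (60, 8, 1), (45, 44, 4), (30, 62, 5), (20, 57, 4)] 
1 -70 [(90, 0, 0), (75, 0, 0), (60, 0, 0), (45, 0, 0), (30, 0, 0), (20, 0, 0)] [-0.25  1.15 -0.1   2.48  1.81  1.41 -2.14]
1 -95 [(90, 0, 0), (75, 0, 0), (60, 0, 0), (45, 0, 0), (30, 0, 0), (20, 0, 0)] [-1.02  1.55  1.17  2.21 -0.36  0.33 -0.07]
1 -120 [(90, 0, 0), (75, 0, 0), (60, 0, 0), (45, 0, 0), (30, 0, 0), (20, 0, 0)] [-0.83  1.44  1.08  1.96 -0.09  0.83 -0.46]
1 70 [(90, 0, 0), (75, 0, 0), (60, 0, 0), (45, 0, 0), (30, 30, 5), (20, 52, 9)] 
1 95 [(90, 0, 0), (75, 0, 0), (60, 0, 0), (45, 0, 0), (30, 0, 0), (20, 0, 0)] [ 0.37  1.16  0.51  1.8  -0.88  1.72 -1.52]
1 120 [(90, 0, 0), (75, 0, 0), (60, 0, 0), (45, 0, 0), (30, 0, 0), (20, 0, 0)] [ 0.21  1.2   0.56  1.63 -0.64  1.81 -1.42]
1 158 [(90, 0, 0), (75, 0, 0), (60, 0, 0), (45, 0, 0), (30, 0, 0), (20, 0, 0)] [-0.07  1.27  0.69  1.52 -0.32  1.79 -1.13]
1 -160 [(90, 0, 0), (75, 0, 0), (60, 0, 0), (45, 0, 0), (30, 0, 0), (20, 0, 0)] [-0.45  1.32  0.87  1.65 -0.09  
[... 450 characters left out ...]
, (45, 0, 0), (30, 0, 0), (20, 0, 0)] [-0.25  1.06  0.07  1.96  0.87  1.25  1.63]
-1 70 [(90, 0, 0), (75, 0, 0), (60, 0, 0), (45, 0, 0), (30, 0, 0), (20, 0, 0)] [ 1.16  1.14 -0.51  2.03 -0.71  0.9   1.1 ]
-1 95 [(90, 0, 0), (75, 0, 0), (60, 0, 0), (45, 0, 0), (30, 0, 0), (20, 0, 0)] [ 0.89  1.11 -0.33  1.8  -0.49  1.27  1.09]
-1 120 [(90, 0, 0), (75, 0, 0), (60, 0, 0), (45, 0, 0), (30, 0, 0), (20, 0, 0)] [ 0.68  1.13 -0.24  1.63 -0.28  1.52  1.15]
-1 158 [(90, 0, 0), (75, 0, 0), (60, 0, 0), (45, 0, 0), (30, 0, 0), (20, 0, 0)] [ 0.38  1.15 -0.14  1.52  0.06  1.7   1.38]
-1 -160 [(90, 0, 0), (75, 0, 0), (60, 0, 0), (45, 0, 0), (30, 0, 0), (20, 0, 0)] [ 0.05  1.11 -0.04  1.65  0.45  1.58  1.63]
```

Lateral laying, with the tool heading -y and the eyepiece ending toward +y, is reachable with good joint margins. I'm moving over the kaleidoscope for its exact place and yaw.

```bash
python3 -m inch '{"offset":[[0.04,0,-0.004],[0.08,0,-0.008],[0.125,0,-0.012],[0.17,0,-0.016],[0.215,0,-0.02],[0.26,0,-0.024],[0.305,0,-0.028],[0.35,0.01,-0.032],[0.39,0.01,-0.036],[0.42,0.01,-0.036],[0.427,0.01,-0.036],[0.427,0.01,-0.036]],"rotation":[[0,0,0],[0,0,0],[0,0,0],[0,0,0],[0,0,0],[0,0,0],[0,0,0],[0,0,0],[0,0,0],[0,0,0],[0,0,0],[0,0,0]],"fingers":[1,1,1,1,1,0.5,0.5,0.5,0.5,0.5,0.5,0.5]}'
python3 - <<'E'
import h,cv2,numpy as np
f=h.viewer.grab_frame("wrist");cv2.imwrite("pics/w4.png",f["image"]);np.save("w4.npy",f,allow_pickle=True)
p,Rm,o=h.tool();print(o["t"],p.round(4),Rm.round(3).tolist(),np.round(o["joint_positions"],3),o["finger_gap"])
E
```

```text
t: 9.65
tcp_pos: [0.609, -0.2409, 0.3364]
eef_rot: [0.488, -0.488, 0.512, -0.512]
force: [0.2, -0.3, 0.3]
finger_gap: 0.0699
9.7 [ 0.6095 -0.2391  0.3363] [[-0.046, -0.0, 0.999], [-0.999, 0.002, -0.046], [-0.002, -1.0, -0.0]] [-0.019  0.437  0.465  1.652 -0.216  1.105  0.459] 0.06951427735163837
```

View pics/w4.png

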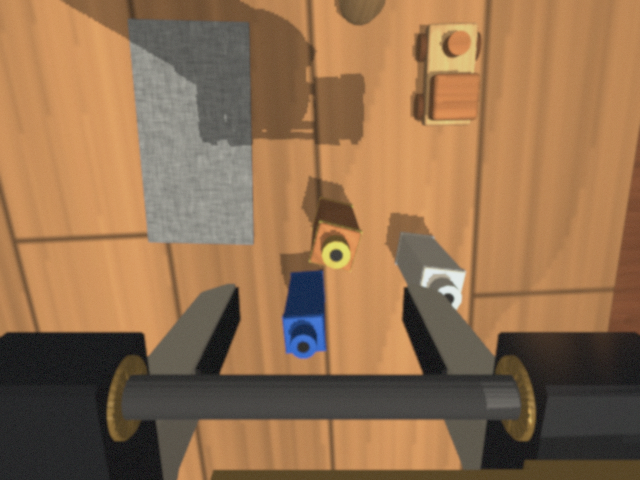

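The kaleidoscope is at (336,254), brass ring on top, with the blue one at (303,345), the white one at (447,295) and the mat at left. I'll zoom in to get the barrel's yaw.

Run:
```python
import h,cv2,numpy as np
f=np.load("w4.npy",allow_pickle=True).item()
hsv=cv2.cvtColor(f["image"],cv2.COLOR_BGR2HSV)
c=cv2.resize(f["image"][190:290,290:390],None,fx=6,fy=6,interpolation=2);cv2.imwrite("pics/k4.png",c)
m=cv2.inRange(hsv,(22,130,120),(34,255,255))[230:280,310:370];n,l,s,cc=cv2.connectedComponentsWithStats(m);i=1+s[1:,4].argmax();print('ring',s[i],cc[i]+[310,230])
print('eyep',h.plane(f,cc[i]+[310,230],.15).round(4))
M=np.array([h.plane(f,q,.004)[:2] for q in((130,19),(250,22),(253,244),(148,241.5))]);print('mat',M.round(3).tolist(),M.mean(0).round(3))
for n,q,z in(('blue',(303,346),.15),('white',(447,296),.15)):print(n,h.plane(f,q,z).round(3))
```

```text
ring [ 12  11  28  28 479] [335.47390397 253.73277662]
eyep [ 0.6213 -0.2823  0.15  ]
mat [[0.415, -0.057], [0.543, -0.066], [0.523, -0.314], [0.394, -0.305]] [ 0.469 -0.185]
blue [ 0.587 -0.372  0.15 ]
white [ 0.721 -0.328  0.15 ]
```

View pics/k4.png

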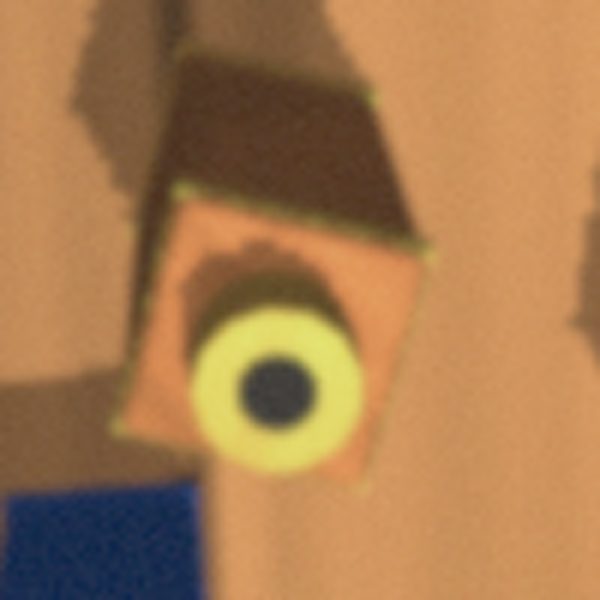

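Run:
```python
import h,cv2,numpy as np
f=np.load("w4.npy",allow_pickle=True).item()
P=np.array([h.plane(f,(290+x/6,190+y/6),.128)[:2] for x,y in((178,188),(432,252),(365,490),(117,430))])
print(P.round(4).tolist(),P.mean(0).round(4),[round(float(np.linalg.norm(P[i]-P[i-1])),4) for i in range(4)])
for i,j in((0,1),(3,2),(3,0),(2,1)):
    d=P[j]-P[i];print(np.degrees(np.arctan2(d[1],d[0])).round(1))
```

```text
[[0.6085, -0.2578], [0.647, -0.2697], [0.6356, -0.3083], [0.597, -0.2964]] [ 0.622 -0.283] [0.0403, 0.0403, 0.0402, 0.0404]
-17.3
-17.1
73.5
73.6
```

The barrel's top measures 40.3 mm square, as it should. Its centre is (0.622, -0.283) and its yaw -17°. I'm aligning above it with a slight back-lean.

```bash
python3 -m inch '{"offset":[[0.015,0.03,0.005],[0.03,0.06,0.01],[0.047,0.095,0.0135],[0.047,0.125,0.0135],[0.047,0.136,0.0135],[0.047,0.136,0.0135],[0.047,0.136,0.0135]],"rotation":[[0.006,0.08,0.05],[0.012,0.17,0.1],[0.0175,0.25,0.14],[0.0175,0.25,0.14],[0.0175,0.25,0.14],[0.0175,0.25,0.14],[0.0175,0.25,0.14]],"fingers":[0.5,0.5,0.5,0.5,0.5,0.5,0.5]}'
python3 - <<'E'
import h,numpy as np
p,Rm,o=h.tool();print(p.round(4),Rm.round(3).tolist(),np.round(o["force"],1),np.round(o["joint_positions"],2))
t=np.array([.6208,-.2865,.0852]);print('tool-axes delta',(Rm.T@(t-p)).round(4),'jaw yaw',np.degrees(np.arctan2(Rm[1,2],Rm[0,2])))
E
```

```text
t: 10.4
tcp_pos: [0.6219, -0.2858, 0.2017]
eef_rot: [0.461, -0.38, 0.596, -0.537]
force: [-0.7, -0.0, 0.3]
finger_gap: 0.0699
[ 0.6219 -0.2858  0.2017] [[-0.287, 0.042, 0.957], [-0.947, 0.135, -0.29], [-0.142, -0.99, 0.001]] [-0.7 -0.   0.3] [ 0.16  0.61  0.41  1.72 -0.46  0.94  0.51]
tool-axes delta [ 0.0174  0.1151 -0.001 ] jaw yaw -16.845882402175437
```

```bash
python3 -m inch '{"offset":[[0.005,0.03,-0.001],[0.009,0.06,-0.001],[0.0135,0.09,-0.001],[0.0165,0.11,-0.001],[0.0174,0.115,-0.001],[0.0174,0.115,-0.001],[0.0174,0.115,-0.001],[0.0174,0.115,-0.001],[0.0174,0.115,-0.001],[0.0174,0.115,-0.001],[0.0174,0.115,-0.001]],"rotation":[[0,0,0],[0,0,0],[0,0,0],[0,0,0],[0,0,0],[0,0,0],[0,0,0],[0,0,0],[0,0,0],[0,0,0],[0,0,0]],"fingers":[0.5,0.5,0.5,0.5,0.5,0.5,0,-0.3,-1,-1,-1]}' 15
python3 - <<'E'
import h,numpy as np
p,Rm,o=h.tool();print(p.round(4),np.round(o["force"],1),np.round(o["wrist_torque"],2),o["finger_gap"])
E
```

```text
t: 11.5
tcp_pos: [0.6195, -0.2879, 0.0846]
eef_rot: [0.46, -0.379, 0.597, -0.537]
force: [-1.3, -0.3, 3.8]
finger_gap: 0.0399
[ 0.6195 -0.2879  0.0846] [-1.3 -0.3  3.8] [0.04 0.29 0.06] 0.03993129190955942
```

Gripped at 39.9 mm. I'm lifting straight up, then working out the transfer and tilt.

```bash
python3 -m inch '{"offset":[[-0.0015,-0.01,0],[-0.004,-0.03,0],[-0.008,-0.055,0],[-0.011,-0.08,0],[-0.014,-0.099,0],[-0.0145,-0.105,0]],"rotation":[[0,0,0],[0,0,0],[0,0,0],[0,0,0],[0,0,0],[0,0,0]],"fingers":[-1,-1,-1,-1,-1,-1]}'
python3 - <<'E'
import h,ik,numpy as np
from scipy.spatial.transform import Rotation as R
p,Rm,o=h.tool();print(p.round(4),o["finger_gap"],np.round(o["force"],1),np.round(o["joint_positions"],2))
M=ik.pose(-94,17,1)
for z in(.15,.06):
    g=np.array([.467,-.171,z]);t=g+M[:,1]*.019
    print(z,t.round(3),'offset',(Rm.T@(t-p)).round(4),'rot',R.from_matrix(Rm.T@M).as_rotvec().round(3))
q=np.array(o["joint_positions"])
for s in np.linspace(0,1,6):
    Mi=Rm@R.from_rotvec(s*R.from_matrix(Rm.T@M).as_rotvec()).as_matrix();pi=p+s*(np.array([.467,-.171,.15])+M[:,1]*.019-p)
    q,e,a=ik.solve(pi,Mi,q);print(q.round(2),round(e,4),round(a,1))
E
```

```text
t: 12.1
tcp_pos: [0.62, -0.2889, 0.1927]
eef_rot: [0.46, -0.379, 0.596, -0.538]
force: [0.3, 0.8, -1.2]
finger_gap: 0.04
[ 0.62   -0.2889  0.1927] 0.04000826111196658 [ 0.3  0.8 -1.2] [ 0.17  0.62  0.41  1.73 -0.47  0.92  0.52]
0.15 [ 0.466 -0.189  0.144] offset [-0.0431  0.0543 -0.1769] rot [ 0.13  -0.21  -1.408]
0.06 [ 0.466 -0.189  0.054] offset [-0.0305  0.1434 -0.1771] rot [ 0.13  -0.21  -1.408]
[ 0.15  0.62  0.41  1.72 -0.47  0.94  0.5 ] 0.0 0.0
[-0.11  0.6   0.59  1.86 -0.28  0.72  0.34] 0.0 0.0
[-0.42  0.67  0.85  1.99 -0.14  0.56  0.17] 0.0 0.0
[-0.69  0.85  1.09  2.11 -0.07  0.43  0.05] 0.0 0.0
[-0.88  1.11  1.24  2.2  -0.05  0.34 -0.05] 0.0 0.0
[-1.01  1.37  1.29  2.27  0.08  0.31 -0.28] 0.0 0.0
```

```bash
python3 -m inch '{"offset":[[-0.002,0,-0.008],[-0.006,0,-0.022],[-0.01,0,-0.038],[-0.015,0,-0.055],[-0.02,0,-0.072],[-0.025,0,-0.09],[-0.03,0,-0.108],[-0.034,0,-0.126],[-0.038,0,-0.143],[-0.042,0,-0.158],[-0.046,0,-0.17],[-0.048,0,-0.177]],"rotation":[[0,0,-0.03],[0,0,-0.08],[0,0,-0.14],[0,0,-0.2],[0,0,-0.26],[0,0,-0.32],[0,0,-0.38],[0,0,-0.44],[0,0,-0.5],[0,0,-0.56],[0,0,-0.61],[0,0,-0.65]],"fingers":[-1,-1,-1,-1,-1,-1,-1,-1,-1,-1,-1,-1]}'
cat > st.py <<'E'
import h,ik,numpy as np,sys
from scipy.spatial.transform import Rotation as R
p,Rm,o=h.tool();print(o["t"],p.round(4),'gap',round(o["finger_gap"],4),np.round(o["force"],1),np.round(o["joint_positions"],2),'heading/beta',np.degrees(np.arctan2(Rm[1,1],Rm[0,1])).round(1),np.degrees(np.arcsin(-Rm[2,1])).round(1),'grasp',(p-Rm[:,1]*.019).round(4))
def go(eta,beta,g,jaw=1,d=.019):
    M=ik.pose(eta,beta,jaw);t=np.array(g)+M[:,1]*d;print(g,'->offset',(Rm.T@(t-p)).round(4),'rot',R.from_matrix(Rm.T@M).as_rotvec().round(3))
E
python3 -c "
from st import *
go(-106.8,17,[.472,-.167,.15]);go(-106.8,17,[.472,-.167,.10]);go(-106.8,17,[.472,-.167,.05])"
```

```text
t: 13.3
tcp_pos: [0.4623, -0.1894, 0.1961]
eef_rot: [-0.264, 0.552, -0.443, 0.655]
force: [-0.1, 0.0, -2.0]
finger_gap: 0.0397
13.3 [ 0.4623 -0.1894  0.1961] gap 0.0397 [-0.1  0.  -2. ] [-0.67  0.62  0.95  2.18  0.02  0.62 -0.12] heading/beta -107.1 60.7 grasp [ 0.465  -0.1805  0.2127]
[0.472, -0.167, 0.15] ->offset [-0.0305  0.0421  0.0029] rot [ 0.002  0.001 -0.763]
[0.472, -0.167, 0.1] ->offset [-0.055   0.0857  0.003 ] rot [ 0.002  0.001 -0.763]
[0.472, -0.167, 0.05] ->offset [-0.0794  0.1293  0.0032] rot [ 0.002  0.001 -0.763]
```

```bash
python3 -m inch '{"offset":[[-0.003,0.004,0],[-0.007,0.009,0.001],[-0.012,0.016,0.001],[-0.017,0.023,0.002],[-0.022,0.03,0.002],[-0.027,0.037,0.003],[-0.031,0.043,0.003],[-0.036,0.05,0.003],[-0.04,0.058,0.003],[-0.044,0.066,0.003],[-0.049,0.075,0.003],[-0.055,0.0857,0.003]],"rotation":[[0,0,-0.04],[0,0,-0.1],[0,0,-0.17],[0,0,-0.24],[0,0,-0.31],[0,0,-0.38],[0,0,-0.45],[0,0,-0.52],[0,0,-0.59],[0,0,-0.66],[0,0,-0.72],[0,0,-0.763]],"fingers":[-1,-1,-1,-1,-1,-1,-1,-1,-1,-1,-1,-1]}'
python3 - <<'E'
from st import *
go(-106.8,17,[.472,-.167,.05]);go(-106.8,17,[.472,-.167,.044]);go(-106.8,17,[.4735,-.162,.030])
import cv2
s=h.viewer.grab_frame("side");c=h.viewer.grab_frame("scene")
a=cv2.resize(s["image"][200:420,180:400],(390,390),interpolation=3);b=cv2.resize(c["image"][120:320,190:390],(390,390),interpolation=3)
cv2.imwrite("pics/lay.png",np.hstack([a,b]))
E
```

```text
t: 14.5
tcp_pos: [0.4685, -0.1853, 0.0939]
eef_rot: [-0.001, 0.677, -0.206, 0.707]
force: [-0.2, -0.8, -1.4]
finger_gap: 0.0399
14.5 [ 0.4685 -0.1853  0.0939] gap 0.0399 [-0.2 -0.8 -1.4] [-0.92  1.4   1.06  2.11  0.07  0.66 -0.47] heading/beta -106.8 17.0 grasp [ 0.4738 -0.1679  0.0994]
[0.472, -0.167, 0.05] ->offset [-0.0474  0.0141 -0.0019] rot [0.001 0.001 0.   ]
[0.472, -0.167, 0.044] ->offset [-0.0531  0.0158 -0.0019] rot [0.001 0.001 0.   ]
[0.4735, -0.162, 0.03] ->offset [-0.0681  0.0149 -0.0019] rot [0.001 0.001 0.   ]
```

View pics/lay.png

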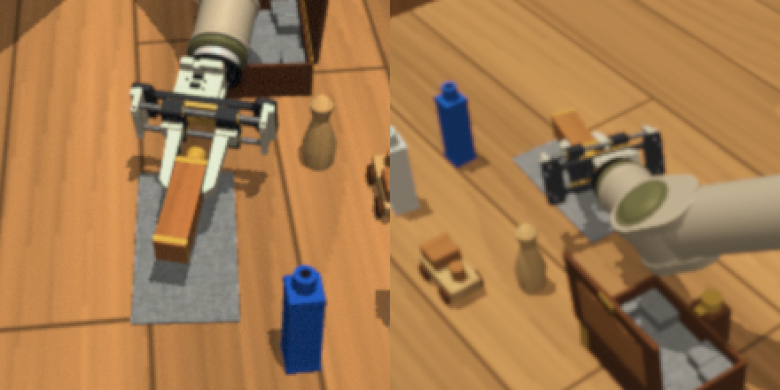

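Both views show the kaleidoscope level and held above the mat, eyepiece toward the case. The wrist is close to the case corner, so I'll swing to heading -96 and shift further -y before lowering. I'm checking clearance with the model first.

Run:
```python
from st import *
def elbow(q):
    P,S=ik.P,ik.S;rz=lambda a:R.from_euler('z',a).as_matrix();ry=lambda a:R.from_euler('y',a).as_matrix()
    M=rz(S[0]*q[0]+P[4])@ry(q[1])@rz(S[1]*q[2]);e=np.array([0,0,P[0]])+M@[0,0,P[1]];M=M@ry(q[3])@rz(S[2]*q[4]);return e,e+M@[0,0,P[2]]
q=np.array(o["joint_positions"]);print('now',[x.round(3) for x in elbow(q)])
for z in(.10,.06,.03):
    M=ik.pose(-96,20);q,e,a=ik.solve(np.array([.448,-.191,z])+M[:,1]*.019,M,q)
    E,W=elbow(q);L=np.array([E+s*(W-E) for s in np.linspace(0,1,100)])
    print(z,q.round(2),round(e,4),round(a,1),E.round(3),W.round(3),[round(float(np.linalg.norm(L-np.array(c),axis=1).min()),3) for c in([.544,.092,.06],[.51,.17,.068],[.515,.19,.085])])
go(-96,20,[.448,-.191,.09]);
```

```text
14.6 [ 0.4684 -0.1851  0.0924] gap 0.0399 [-0.4  0.3 -1.7] [-0.92  1.41  1.06  2.11  0.07  0.66 -0.47] heading/beta -106.8 17.0 grasp [ 0.4737 -0.1678  0.098 ]
now [array([0.426, 0.475, 0.36 ]), array([0.543, 0.103, 0.135])]
0.1 [-0.94  1.37  1.18  2.29  0.14  0.24 -0.43] 0.0 0.0 [0.415 0.479 0.381] [0.476 0.072 0.196] [0.154, 0.162, 0.157]
0.06 [-0.93  1.43  1.13  2.28  0.1   0.23 -0.47] 0.0 0.0 [0.424 0.479 0.342] [0.476 0.072 0.156] [0.12, 0.127, 0.123]
0.03 [-0.92  1.48  1.09  2.27  0.08  0.22 -0.5 ] 0.0 0.0 [0.429 0.479 0.313] [0.476 0.072 0.126] [0.097, 0.102, 0.099]
[0.448, -0.191, 0.09] ->offset [-0.0001  0.0304 -0.0145] rot [ 0.179 -0.055  0.052]
```

```bash
cat > kin.py <<'E'
import numpy as np
from scipy.spatial.transform import Rotation as R
ry=lambda a:R.from_euler('y',a).as_matrix(); rz=lambda a:R.from_euler('z',a).as_matrix()
def fk(q,P,S,full=False):
    d1,L1,L2,L3,c1,c7,a1,a2,a3,c2,c4,c6=P
    M=rz(S[0]*q[0]+c1); p=np.array([0,0,d1])+M@[a1,0,0]; M=M@ry(q[1]+c2)@rz(S[1]*q[2]); p=p+M@[a2,0,L1]; E=p
    M=M@ry(q[3]+c4)@rz(S[2]*q[4]); p=p+M@[a3,0,L2]; W=p; M=M@ry(q[5]+c6)@rz(S[3]*q[6]+c7); p=p+M@[0,0,L3]
    B=np.c_[M[:,1],M[:,2],M[:,0]]
    return (p,B,E,W) if full else (p,B)
E
python3 - <<'E'
import h,kin,numpy as np
from scipy.optimize import least_squares
from scipy.spatial.transform import Rotation as R
p,Rm,o=h.tool();Q=lambda q:h.rot(q)
D=[([-1.2537,.6001,-.0025,1.6001,.0018,.9429,-.0798],[.278,.6691,.2178],[[.923,0,.384],[-.384,0,.923],[0,-1,0]]),
([-.707,.393,.403,1.806,-.179,.977,-.311],[.5747,.1961,.2992],[[-0.08,0.003,0.997],[-0.997,-0.002,-0.08],[0.001,-1.0,0.003]]),
([-.578,.664,.276,1.927,-.327,.668,-.131],[.5783,.1952,.092],[[-0.046,-0.078,0.996],[-0.999,0.005,-0.046],[-0.002,-0.997,-0.078]]),
([-.587,.661,.274,1.991,-.337,.531,-.123],[.581,.1888,.0781],[[-0.046,0.001,0.999],[-0.999,0.002,-0.046],[-0.002,-1.0,0.001]]),
([-0.612,0.47,0.411,1.548,-0.2,1.16,-0.208],[.666,.185,.3514],Q([-0.49,0.486,-0.511,0.512])),
([-.019,.437,.465,1.652,-.216,1.105,.459],[.6095,-.2391,.3363],Q([0.488,-0.488,0.512,-0.512])),
([.17,.62,.41,1.73,-.47,.92,.52],[.62,-.2889,.1927],Q([0.46,-0.379,0.596,-0.538])),
([-.67,.62,.95,2.18,.02,.62,-.12],[.4623,-.1894,.1961],Q([-0.264,0.552,-0.443,0.655])),
(o["joint_positions"],p,Rm)]
K=np.load("kin.npy");S=K[-4:]
D=[(np.array(q),np.array(t),np.array(M)) for q,t,M in D]
fun=lambda P:np.concatenate([np.r_[(kin.fk(q,P,S)[0]-t),((kin.fk(q,P,S)[1]-M)*.3).ravel()] for q,t,M in D]+[.003*np.array(P[6:])])
r=least_squares(fun,[.36,.5,.5,.3,K[4],K[5],0,0,0,0,0,0]);print(r.x.round(3),S,np.abs(r.fun).max())
np.save("kin.npy",np.r_[r.x,S])
E
sed -i 's/P,S=K\[:6\],K\[6:\]/P,S=K[:-4],K[-4:]/' ik.py
python3 - <<'E'
from st import *
import kin
q=np.array(o["joint_positions"])
for eta,be,g in((0,0,0),(-96,20,[.448,-.191,.09]),(-96,20,[.448,-.191,.06]),(-96,20,[.448,-.191,.03]),(-96,28,[.448,-.191,.03])):
    if g:
        M=ik.pose(eta,be);q,e,a=ik.solve(np.array(g)+M[:,1]*.019,M,q);print(round(e,4),round(a,1))
    _,_,E,W=kin.fk(q,ik.P,ik.S,True);L=np.array([E+s*(W-E) for s in np.linspace(0,1,100)])
    print(g,q.round(2),E.round(3),W.round(3),[round(float(np.linalg.norm(L-np.array(c),axis=1).min()),3) for c in([.544,.092,.06],[.51,.17,.068],[.515,.19,.085])])
E
```

```text
[ 3.100e-01  5.820e-01  4.090e-01  3.060e-01 -6.700e-02  3.089e+00
 -1.000e-03  4.600e-02 -4.000e-03  2.900e-02 -5.900e-02  2.500e-02] [-1. -1. -1. -1.] 0.02004672614120906
14.6 [ 0.4684 -0.1851  0.0924] gap 0.0399 [-0.4  0.3 -1.7] [-0.92  1.41  1.06  2.11  0.07  0.66 -0.47] heading/beta -106.8 17.0 grasp [ 0.4737 -0.1678  0.098 ]
0 [-0.92  1.41  1.06  2.11  0.07  0.66 -0.47] [0.41  0.411 0.366] [0.544 0.082 0.163] [0.104, 0.13, 0.124]
0.0 0.0
[0.448, -0.191, 0.09] [-0.98  1.4   1.09  2.3   0.09  0.31 -0.47] [0.387 0.432 0.373] [0.476 0.077 0.188] [0.146, 0.154, 0.152]
0.0 0.0
[0.448, -0.191, 0.06] [-0.97  1.44  1.05  2.28  0.07  0.3  -0.5 ] [0.391 0.432 0.345] [0.476 0.077 0.158] [0.12, 0.13, 0.128]
0.0 0.0
[0.448, -0.191, 0.03] [-0.96  1.49  1.02  2.25  0.04  0.3  -0.52] [0.393 0.431 0.318] [0.476 0.077 0.128] [0.097, 0.106, 0.106]
0.0 0.0
[0.448, -0.191, 0.03] [-0.9   1.36  0.98  2.29  0.06  0.21 -0.48] [0.418 0.4   0.388] [0.475 0.061 0.165] [0.129, 0.146, 0.146]
```

```bash
python3 -m inch '{"offset":[[0,0.006,-0.003],[0,0.012,-0.006],[0,0.018,-0.009],[0,0.024,-0.012],[0,0.03,-0.0145],[0,0.03,-0.0145],[0,0.03,-0.0145]],"rotation":[[0.03,-0.01,0.01],[0.07,-0.02,0.02],[0.11,-0.034,0.032],[0.15,-0.046,0.044],[0.179,-0.055,0.052],[0.179,-0.055,0.052],[0.179,-0.055,0.052]],"fingers":[-1,-1,-1,-1,-1,-1,-1]}'
python3 - <<'E'
from st import *
for z,dy in((.054,0),(.048,0),(.04,.004),(.030,.008)): go(-96,20,[.448,-.191+dy,z])
E
```

```text
t: 15.3
tcp_pos: [0.4465, -0.2089, 0.0869]
eef_rot: [-0.086, 0.686, -0.161, 0.704]
force: [0.4, 0.3, -1.9]
finger_gap: 0.0397
15.3 [ 0.4465 -0.2089  0.0869] gap 0.0397 [ 0.4  0.3 -1.9] [-0.95  1.42  1.07  2.31  0.11  0.31 -0.47] heading/beta -96.2 20.2 grasp [ 0.4484 -0.1912  0.0934]
[0.448, -0.191, 0.054] ->offset [-0.037   0.0135 -0.0006] rot [ 0.003 -0.007 -0.003]
[0.448, -0.191, 0.048] ->offset [-0.0427  0.0155 -0.0006] rot [ 0.003 -0.007 -0.003]
[0.448, -0.187, 0.04] ->offset [-0.0515  0.0146 -0.0011] rot [ 0.003 -0.007 -0.003]
[0.448, -0.183, 0.03] ->offset [-0.0623  0.0143 -0.0016] rot [ 0.003 -0.007 -0.003]
```

```bash
python3 -m inch '{"offset":[[-0.008,0.003,0],[-0.016,0.006,0],[-0.024,0.009,0],[-0.031,0.0115,0],[-0.036,0.0135,0],[-0.038,0.014,0],[-0.040,0.0145,0]],"rotation":[[0,0,0],[0,0,0],[0,0,0],[0,0,0],[0,0,0],[0,0,0],[0,0,0]],"fingers":[-1,-1,-1,-1,-1,-1,-1]}'
python3 - <<'E'
from st import *
for z,dy in((.048,0),(.044,.002),(.04,.004),(.035,.006),(.030,.008)): go(-96,20,[.448,-.191+dy,z])
E
```

```text
t: 16.0
tcp_pos: [0.4465, -0.2092, 0.0445]
eef_rot: [-0.085, 0.687, -0.161, 0.704]
force: [-0.4, 3.6, 3.9]
finger_gap: 0.0398
16.0 [ 0.4465 -0.2092  0.0445] gap 0.0398 [-0.4  3.6  3.9] [-0.94  1.48  1.01  2.29  0.07  0.29 -0.51] heading/beta -96.2 20.0 grasp [ 0.4484 -0.1915  0.051 ]
[0.448, -0.191, 0.048] ->offset [-0.0029  0.0006 -0.0004] rot [ 0.003 -0.006 -0.001]
[0.448, -0.189, 0.044] ->offset [-0.0074  0.0002 -0.0007] rot [ 0.003 -0.006 -0.001]
[0.448, -0.187, 0.04] ->offset [-0.0118 -0.0003 -0.0009] rot [ 0.003 -0.006 -0.001]
[0.448, -0.185, 0.035] ->offset [-0.0172 -0.0005 -0.0012] rot [ 0.003 -0.006 -0.001]
[0.448, -0.183, 0.03] ->offset [-0.0226 -0.0007 -0.0014] rot [ 0.003 -0.006 -0.001]
```

The base edge touched the mat at the predicted height. With a softer grip, I'm pivoting the barrel down flat.

```bash
python3 -m inch '{"offset":[[0,0,0],[-0.0025,0.0005,0],[-0.005,0.0004,0],[-0.0075,0.0002,0],[-0.01,0,0],[-0.0125,-0.0003,0],[-0.015,-0.0004,0],[-0.0172,-0.0005,0],[-0.0195,-0.0006,0],[-0.0215,-0.0007,0],[-0.023,-0.0007,0],[-0.023,-0.0007,0]],"rotation":[[0,0,0],[0,0,0],[0,0,0],[0,0,0],[0,0,0],[0,0,0],[0,0,0],[0,0,0],[0,0,0],[0,0,0],[0,0,0],[0,0,0]],"fingers":[-1,-1,-1,-1,-1,-1,-1,-1,-1,-1,-1,-1]}' 6
python3 - <<'E'
from st import *
import cv2
s=h.viewer.grab_frame("side")
a=cv2.resize(s["image"][230:400,220:390],(600,600),interpolation=3);cv2.imwrite("pics/lay2.png",a)
E
```

```text
t: 17.2
tcp_pos: [0.4476, -0.201, 0.0236]
eef_rot: [-0.085, 0.687, -0.161, 0.704]
force: [0.5, -2.0, 5.2]
finger_gap: 0.0397
17.2 [ 0.4476 -0.201   0.0236] gap 0.0397 [ 0.5 -2.   5.2] [-0.96  1.51  0.98  2.27  0.05  0.3  -0.53] heading/beta -96.2 20.0 grasp [ 0.4495 -0.1832  0.0301]
```

```bash
python3 -m inch '{"offset":[[-0.0008,0,0],[-0.0008,0,0],[-0.0008,0,0],[-0.0008,0,0],[-0.0008,0,0],[-0.0008,0,0],[-0.0008,0,0],[0.01,-0.004,0],[0.03,-0.011,0],[0.06,-0.021,0],[0.1,-0.035,0],[0.14,-0.05,0]],"rotation":[[0,0,0],[0,0,0],[0,0,0],[0,0,0],[0,0,0],[0,0,0],[0,0,0],[0,0,0],[0,0,0],[0,0,0],[0,0,0],[0,0,0]],"fingers":[-0.13,-0.11,-0.08,-0.02,0.1,0.3,0.5,0.5,0.5,0.5,0.5,0.5]}' 3
python3 - <<'E'
from st import *
# next: tool down (heading -96), TCP 0.25 high, camera seeing the lying barrel
go(-96,90,[.46,-.19,.28],d=.0)
go(-96,90,[.46,-.19,.22],d=.0)
E
```

```text
t: 18.45
tcp_pos: [0.4459, -0.2022, 0.1733]
eef_rot: [-0.085, 0.687, -0.161, 0.703]
force: [-0.0, 0.4, -0.2]
finger_gap: 0.0697
18.45 [ 0.4459 -0.2022  0.1733] gap 0.0697 [-0.   0.4 -0.2] [-0.99  1.28  1.19  2.32  0.19  0.38 -0.4 ] heading/beta -96.2 20.1 grasp [ 0.4479 -0.1844  0.1798]
[0.46, -0.19, 0.28] ->offset [ 0.0955 -0.0495  0.0131] rot [-0.    -0.008  1.22 ]
[0.46, -0.19, 0.22] ->offset [ 0.0391 -0.0289  0.0128] rot [-0.    -0.008  1.22 ]
```

```bash
python3 -m inch '{"offset":[[0.02,-0.01,0.002],[0.04,-0.02,0.004],[0.06,-0.03,0.007],[0.077,-0.043,0.01],[0.077,-0.043,0.013],[0.077,-0.043,0.013],[0.077,-0.043,0.013],[0.077,-0.043,0.013],[0.077,-0.043,0.013],[0.077,-0.043,0.013],[0.077,-0.043,0.013],[0.077,-0.043,0.013]],"rotation":[[0,0,0.12],[0,0,0.24],[0,0,0.36],[0,0,0.48],[0,0,0.6],[0,0,0.72],[0,0,0.84],[0,0,0.96],[0,0,1.08],[0,0,1.18],[0,0,1.22],[0,0,1.22]],"fingers":[0.5,0.5,0.5,0.5,0.5,0.5,0.5,0.5,0.5,0.5,0.5,0.5]}'
python3 - <<'E'
from st import *
import cv2
f=h.viewer.grab_frame("wrist");cv2.imwrite("pics/w5.png",f["image"]);np.save("w5.npy",f,allow_pickle=True)
print(np.round(Rm,3).tolist())
E
```

```text
t: 19.65
tcp_pos: [0.4592, -0.1916, 0.2591]
eef_rot: [-0.472, 0.469, -0.526, 0.529]
force: [0.2, -0.1, -0.7]
finger_gap: 0.0699
19.65 [ 0.4592 -0.1916  0.2591] gap 0.0699 [ 0.2 -0.1 -0.7] [-0.22  0.32  0.67  2.09 -0.28  0.81  0.5 ] heading/beta 5.0 89.7 grasp [ 0.4591 -0.1916  0.2781]
[[-0.114, 0.006, 0.993], [-0.993, 0.001, -0.114], [-0.001, -1.0, 0.006]]
```

View pics/w5.png

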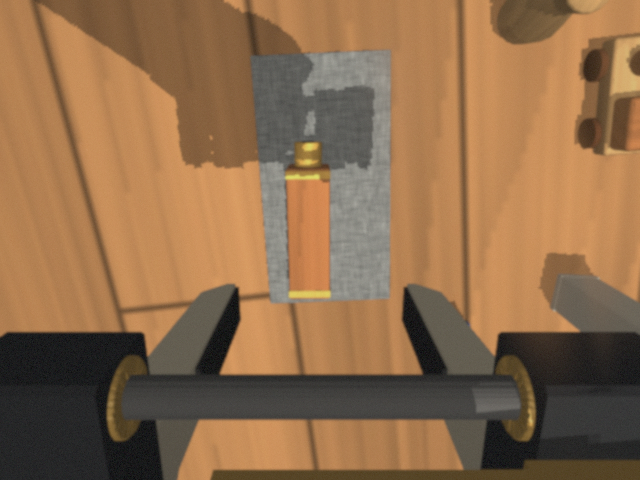

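It lies flat on the mat with the eyepiece toward +y. The barrel spans about columns 287–330, rows 167–298, and the eyepiece is at (308,152).

Run:
```python
import h,cv2,numpy as np
f=np.load("w5.npy",allow_pickle=True).item()
hsv=cv2.cvtColor(f["image"],cv2.COLOR_BGR2HSV)
m=np.zeros((480,640),np.uint8);m[166:299,278:345]=cv2.inRange(hsv,(0,90,60),(40,255,255))[166:299,278:345]
for v in (172,185,200,220,240,260,280,295):
    u=np.where(m[v])[0]; a,b=u.min(),u.max(); A,B=h.plane(f,(a-.0,v),.044),h.plane(f,(b+1,v),.044);print(v,a,b,A[:2].round(4),B[:2].round(4),((A+B)/2)[:2].round(4),round(float(np.linalg.norm(A-B)),4))
c=m[:,308];u=np.where(m[:,300:318].any(1))[0];print(u.min(),u.max())
print('wide end',h.plane(f,(309.5,299),.044).round(4),'eyepiece tip z.037',h.plane(f,(308,142),.034).round(4),'barrel top end',h.plane(f,(308,167),.044).round(4))
```

```text
172 285 329 [ 0.4328 -0.161 ] [ 0.4731 -0.1656] [ 0.453  -0.1633] 0.0405
185 286 329 [ 0.4321 -0.1728] [ 0.4719 -0.1773] [ 0.452  -0.1751] 0.04
200 287 329 [ 0.4312 -0.1866] [ 0.4704 -0.1911] [ 0.4508 -0.1889] 0.0395
220 287 329 [ 0.4286 -0.2053] [ 0.4683 -0.2099] [ 0.4485 -0.2076] 0.04
240 288 329 [ 0.4269 -0.2247] [ 0.4663 -0.2293] [ 0.4466 -0.227 ] 0.0396
260 288 329 [ 0.4242 -0.2445] [ 0.4641 -0.2491] [ 0.4442 -0.2468] 0.0402
280 289 329 [ 0.4224 -0.2649] [ 0.4619 -0.2695] [ 0.4422 -0.2672] 0.0398
295 289 330 [ 0.4203 -0.2806] [ 0.4612 -0.2854] [ 0.4407 -0.283 ] 0.0412
166 298
wide end [ 0.4397 -0.2872  0.044 ] eyepiece tip z.037 [ 0.4563 -0.1377  0.034 ] barrel top end [ 0.454  -0.1589  0.044 ]
```

```bash
python3 -m inch '{"offset":[[0.01,0.03,-0.003],[0.02,0.07,-0.006],[0.0326,0.115,-0.0087],[0.0326,0.15,-0.0087],[0.0326,0.175,-0.0087],[0.0326,0.18,-0.0087],[0.0326,0.18,-0.0087]],"rotation":[[0,-0.01,0],[0,-0.01,0],[0,-0.01,0],[0,-0.01,0],[0,-0.01,0],[0,-0.01,0],[0,-0.01,0]],"fingers":[0.5,0.5,0.5,0.5,0.5,0.5,0.5]}'
python3 - <<'E'
from st import *
print(np.degrees(np.arctan2(Rm[1,2],Rm[0,2])));print((Rm.T@(np.array([.4468,-.223,.021])-p)).round(4))
E
```

```text
t: 20.4
tcp_pos: [0.449, -0.22, 0.0779]
eef_rot: [-0.476, 0.474, -0.523, 0.525]
force: [-0.6, -0.4, -0.4]
finger_gap: 0.0698
20.4 [ 0.449  -0.22    0.0779] gap 0.0698 [-0.6 -0.4 -0.4] [ 0.08  0.59  0.38  2.25 -0.58  0.39  0.84] heading/beta -5.2 89.9 grasp [ 0.449  -0.22    0.0969]
-5.610843930162776
[ 0.0032  0.0569 -0.0021]
```

```bash
python3 -m inch '{"offset":[[0.0032,0.02,-0.0021],[0.0032,0.04,-0.0021],[0.0032,0.053,-0.0021],[0.0032,0.057,-0.0021],[0.0032,0.057,-0.0021],[0.0032,0.057,-0.0021],[0.0032,0.057,-0.0021],[0.0032,0.057,-0.0021],[0.0032,0.057,-0.0021],[0.0032,0.057,-0.0021]],"rotation":[[0,0,0],[0,0,0],[0,0,0],[0,0,0],[0,0,0],[0,0,0],[0,0,0],[0,0,0],[0,0,0],[0,0,0]],"fingers":[0.5,0.5,0.5,0.5,0.2,0,-0.1,-1,-1,-1]}' 25
python3 -c "from st import *"
```

```text
t: 21.4
tcp_pos: [0.4471, -0.2236, 0.0218]
eef_rot: [-0.476, 0.473, -0.523, 0.525]
force: [-1.8, 0.5, 7.6]
finger_gap: 0.0401
21.4 [ 0.4471 -0.2236  0.0218] gap 0.0401 [-1.8  0.5  7.6] [ 0.19  0.68  0.24  2.27 -0.66  0.25  0.92] heading/beta 1.7 89.7 grasp [ 0.447  -0.2236  0.0408]
```

Gripped at the middle, 40.1 mm. I'm lifting and going beside the open case for one close look at the cradle.

```bash
python3 -m inch '{"offset":[[0,-0.012,0],[0,-0.04,0],[0,-0.08,0],[-0.01,-0.12,0],[-0.03,-0.16,0.002],[-0.06,-0.195,0.004],[-0.095,-0.225,0.006],[-0.135,-0.25,0.0086],[-0.175,-0.27,0.0086],[-0.215,-0.278,0.0086],[-0.26,-0.278,0.0086],[-0.3,-0.278,0.0086]],"rotation":[[0,0,0],[0,0,0],[0,0,0],[0,0,0],[0,-0.01,0],[0,-0.02,0],[0,-0.038,0],[0,-0.038,0],[0,-0.038,0],[0,-0.038,0],[0,-0.038,0],[0,-0.038,0]],"fingers":[-1,-1,-1,-1,-1,-1,-1,-1,-1,-1,-1,-1]}'
python3 -m inch '{"offset":[[-0.04,0,0],[-0.08,0,0],[-0.1,0,0],[-0.103,0,0],[-0.103,0,0]],"rotation":[[0,0,0],[0,0,0],[0,0,0],[0,0,0],[0,0,0]],"fingers":[-1,-1,-1,-1,-1]}'
python3 - <<'E'
from st import *
import cv2
f=h.viewer.grab_frame("wrist");cv2.imwrite("pics/w6.png",f["image"]);np.save("w6.npy",f,allow_pickle=True)
print(np.degrees(np.arctan2(Rm[1,2],Rm[0,2])))
c,s=np.cos(np.radians(-3.3)),np.sin(np.radians(-3.3));W=lambda x,y,z:[.615+c*x-s*y,.188+s*x+c*y,z]
for n,P in(('rim in corners',[(-.059,.094,.06),(.059,.094,.06),(.059,-.094,.06),(-.059,-.094,.06)]),('pocket',[(-.023,.056,.04),(.023,.056,.04),(.023,-.078,.04),(-.023,-.078,.04)]),('slot',[(-.017,.094,.04),(.017,.094,.04)])): print(n,[h.proj(f,W(*q)).round(1).tolist() for q in P])
c=cv2.resize(f["image"][20:320,330:600],None,fx=2.2,fy=2,interpolation=cv2.INTER_CUBIC);c=cv2.resize(f["image"][20:310,340:600],None,fx=2,fy=2,interpolation=cv2.INTER_CUBIC);cv2.imwrite("pics/w6c.png",c)
E
```

```text
t: 22.6
tcp_pos: [0.4839, 0.0763, 0.2999]
eef_rot: [-0.486, 0.483, -0.514, 0.516]
force: [0.4, -0.5, -2.1]
finger_gap: 0.0398
t: 23.1
tcp_pos: [0.4902, 0.1767, 0.2992]
eef_rot: [-0.486, 0.484, -0.514, 0.516]
force: [-0.5, -1.3, -2.8]
finger_gap: 0.04
23.1 [0.4902 0.1767 0.2992] gap 0.04 [-0.5 -1.3 -2.8] [-0.97  0.3   0.68  2.   -0.24  0.92 -0.23] heading/beta -11.9 89.8 grasp [0.4901 0.1767 0.3182]
-3.457459970056245
rim in corners [[390.2, 72.9], [521.1, 72.7], [497.0, 268.6], [382.1, 269.0]]
pocket [[422.2, 116.5], [469.5, 116.4], [457.2, 247.9], [413.9, 248.0]]
slot [[431.1, 74.7], [467.1, 74.7]]
```

View pics/w6c.png

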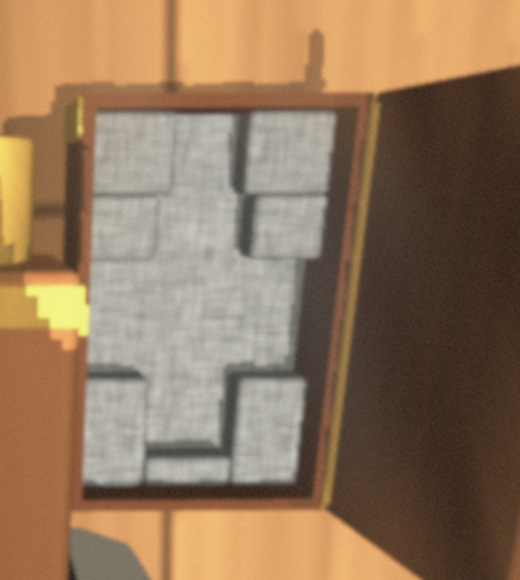

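The crop shows the lid wide open at right. The cradle pocket lies between crop x≈157–252 at its upper end and x≈145–237 at its lower end, and the end block's edge is at y≈457. My predicted edges are within about 3 mm, which suggests the case yaw is slightly off. I'll measure the edges numerically.

Run:
```python
import h,cv2,numpy as np
f=np.load("w6.npy",allow_pickle=True).item();g=cv2.cvtColor(f["image"],cv2.COLOR_BGR2GRAY).astype(float)
def prof(r0,r1,c0,c1): return g[r0:r1,c0:c1].mean(0).round().astype(int).tolist()
for r in((80,88),(104,112),(120,126),(140,147),(214,220),(226,232),(240,246),(252,257)): print(r,'L',prof(*r,408,434),'R',prof(*r,450,472))
print('end block rows',g[235:268,420:450].mean(1).round().astype(int).tolist())
print('upper blk rows L',g[108:126,388:412].mean(1).round().astype(int).tolist(),g[144:156,390:412].mean(1).round().astype(int).tolist(),'R',g[140:156,470:495].mean(1).round().astype(int).tolist())
print('front wall inner', [ (v,int(np.argmax(np.diff(cv2.cvtColor(f["image"],cv2.COLOR_BGR2HSV)[v,375:400,1].astype(int))*-1))+375) for v in (85,105,140,220,250)])
```

```text
(80, 88) L [169, 168, 166, 168, 172, 176, 180, 179, 176, 173, 172, 175, 178, 179, 176, 174, 173, 171, 166, 160, 163, 167, 171, 175, 178, 177] R [180, 181, 181, 177, 169, 158, 142, 122, 104, 92, 83, 83, 85, 94, 114, 137, 154, 165, 170, 169, 168, 168]
(104, 112) L [169, 169, 170, 172, 174, 175, 175, 175, 174, 175, 176, 176, 174, 176, 176, 174, 166, 156, 150, 158, 168, 171, 170, 170, 171, 172] R [170, 174, 176, 170, 148, 123, 102, 86, 78, 76, 78, 88, 111, 138, 156, 167, 170, 170, 170, 172, 172, 173]
(120, 126) L [181, 175, 172, 174, 175, 176, 178, 178, 176, 169, 160, 160, 170, 178, 178, 177, 178, 180, 181, 179, 176, 175, 177, 178, 176, 175] R [186, 185, 181, 176, 176, 176, 174, 163, 144, 125, 111, 97, 81, 77, 78, 78, 88, 109, 131, 148, 159, 168]
(140, 147) L [174, 177, 178, 181, 178, 172, 166, 162, 156, 153, 157, 164, 171, 177, 178, 178, 176, 177, 177, 176, 174, 175, 174, 173, 175, 175] R [184, 183, 179, 177, 172, 169, 163, 152, 137, 115, 93, 80, 76, 78, 86, 107, 131, 149, 164, 170, 175, 174]
(214, 220) L [177, 174, 171, 166, 157, 155, 165, 175, 181, 187, 191, 189, 182, 176, 174, 176, 1
[... 715 characters left out ...]
8, 180, 183, 183, 185, 186, 187, 183, 181, 179, 178, 180, 182, 183, 181, 182, 186, 184] R [178, 181, 178, 167, 144, 130, 141, 159, 172, 178, 180, 179, 175, 177, 179, 178, 176, 176, 176, 173, 172, 173]
end block rows [176, 174, 171, 168, 157, 139, 123, 113, 102, 84, 76, 76, 85, 105, 132, 155, 169, 179, 183, 185, 183, 181, 179, 174, 162, 138, 109, 80, 58, 48, 45, 46, 47]
upper blk rows L [170, 171, 172, 171, 171, 171, 169, 161, 143, 130, 139, 157, 171, 179, 180, 180, 178, 174] [173, 171, 168, 165, 158, 152, 157, 168, 178, 182, 180, 177] R [175, 174, 172, 171, 170, 167, 164, 157, 145, 138, 143, 146, 147, 146, 148, 149]
front wall inner [(85, 387), (105, 386), (140, 384), (220, 381), (250, 380)]
```

Run:
```python
import h,numpy as np
from scipy.optimize import least_squares
f=np.load("w6.npy",allow_pickle=True).item()
X=[(427,84,-17),(464.5,84,17),(426,108,-17),(462.5,108,17),(418.5,123,-23),(467.7,123,23),(417,143.5,-23),(465.8,143.5,23),(412.7,217,-23),(459,217,23),(412.3,229,-23),(458,229,23),(411.5,243,-23),(456.7,243,23)]
Y=[(435,248.9,-78)]
def loc(u,v,P):
    w=h.plane(f,(u,v),.04)[:2]-P[:2];c,s=np.cos(P[2]),np.sin(P[2]);return 1000*np.array([c*w[0]+s*w[1],-s*w[0]+c*w[1]])
fun=lambda P:[loc(u,v,P)[0]-x for u,v,x in X]+[3*(loc(u,v,P)[1]-y) for u,v,y in Y]
r=least_squares(fun,[.615,.188,-.058],x_scale=[.01,.01,.1]);print(r.x.round(4),np.degrees(r.x[2]),np.round(r.fun,1))
# front wall inner rim x=-59,z=.06
for v,u in((85,387.5),(105,386.5),(140,384.5),(220,381.5),(250,380.5)):
    w=h.plane(f,(u,v),.06)[:2]-r.x[:2];c,s=np.cos(r.x[2]),np.sin(r.x[2]);print('rim',round(1000*(c*w[0]+s*w[1]),1))
```

```text
[ 0.6128  0.1871 -0.0553] -3.169191800424105 [-1.   0.7 -0.5  0.8 -0.9  1.1 -1.2  1.1 -1.2  0.9 -0.9  1.  -0.9  0.9
 -0. ]
rim -58.6
rim -58.8
rim -59.5
rim -59.5
rim -59.4
```

The cradle fit gives case centre (0.6128, 0.1871) and yaw -3.2°, with residuals near 1 mm and the rim check within 0.6 mm. A vertical gripper body would hit the open lid. I'll therefore go in leaned 15° toward the robot and let the barrel roll the last bit flat, guided by the fingers.

```bash
cat > cr.py <<'E'
from st import *
C=np.array([.6128,.1871]);yaw=-.0553;al=.27
ex=np.array([np.cos(yaw),np.sin(yaw),0]);ey=np.array([-ex[1],ex[0],0])
d=np.sin(al)*ex+np.array([0,0,-np.cos(al)]);z=np.cos(al)*ex+np.array([0,0,np.sin(al)]);M=np.c_[np.cross(d,z),d,z]
ctr=p-.0022*Rm[:,1]-.0006*Rm[:,0];w=ctr-np.r_[C,0]
print('barrel centre in case mm',(1000*np.array([w@ex,w@ey,w[2]])).round(1),'tilt',np.degrees(np.arcsin(Rm[2,2])).round(1),'yaw',np.degrees(np.arctan2(Rm[1,2],Rm[0,2])).round(2))
def to(x,y,zz):
    t=np.r_[C,0]+x*ex+y*ey+[0,0,zz]+.0022*d+.0006*M[:,0]
    print((x,y,zz),'off',(Rm.T@(t-p)).round(4),'rot',R.from_matrix(Rm.T@M).as_rotvec().round(4))
E
python3 -c "
from cr import *
to(-.0025,-.011,.30)"
```

```text
23.15 [0.4903 0.1758 0.2993] gap 0.0398 [ 0.1 -0.4 -2.1] [-0.97  0.3   0.68  2.   -0.24  0.92 -0.23] heading/beta -9.9 89.7 grasp [0.4902 0.1758 0.3183]
barrel centre in case mm [-121.7  -17.5  301.5] tilt 0.3 yaw -3.55
(-0.0025, -0.011, 0.3) off [-0.0073  0.002   0.1197] rot [ 0.2656 -0.0065  0.0014]
```

```bash
python3 -m inch '{"offset":[[-0.001,0,0.015],[-0.003,0,0.04],[-0.005,0.002,0.07],[-0.007,0.002,0.1],[-0.0073,0.002,0.115],[-0.0073,0.002,0.1197],[-0.0073,0.002,0.1197],[-0.0073,0.002,0.1197]],"rotation":[[0.04,0,0],[0.09,-0.003,0],[0.15,-0.006,0.001],[0.21,-0.0065,0.001],[0.25,-0.0065,0.001],[0.266,-0.0065,0.001],[0.266,-0.0065,0.001],[0.266,-0.0065,0.001]],"fingers":[-1,-1,-1,-1,-1,-1,-1,-1]}'
python3 -c "
from cr import *
to(-.0025,-.011,.20);to(-.0025,-.011,.085)"
```

```text
t: 23.95
tcp_pos: [0.6098, 0.176, 0.298]
eef_rot: [-0.547, 0.416, -0.44, 0.578]
force: [0.6, -0.1, -2.8]
finger_gap: 0.0399
23.95 [0.6098 0.176  0.298 ] gap 0.0399 [ 0.6 -0.1 -2.8] [-0.94  0.37  0.69  1.95 -0.23  0.66 -0.2 ] heading/beta -3.1 74.6 grasp [0.6048 0.1762 0.3163]
barrel centre in case mm [ -2.9 -10.7 300.1] tilt 15.4 yaw -3.19
(-0.0025, -0.011, 0.2) off [ 0.0003  0.0966 -0.0262] rot [ 0.0006 -0.0003 -0.0001]
(-0.0025, -0.011, 0.085) off [ 0.0004  0.2075 -0.0568] rot [ 0.0006 -0.0003 -0.0001]
```

```bash
python3 -m inch '{"offset":[[0,0.024,-0.0065],[0,0.058,-0.0157],[0,0.0966,-0.0262],[0,0.125,-0.034],[0,0.15,-0.041],[0,0.175,-0.048],[0,0.195,-0.0535],[0,0.205,-0.0563],[0,0.2075,-0.0568],[0,0.2075,-0.0568]],"rotation":[[0,0,0],[0,0,0],[0,0,0],[0,0,0],[0,0,0],[0,0,0],[0,0,0],[0,0,0],[0,0,0],[0,0,0]],"fingers":[-1,-1,-1,-1,-1,-1,-1,-1,-1,-1]}'
python3 - <<'E'
from cr import *
for z in(.065,.055,.048,.0435): to(-.0025,-.011,z)
E
```

```text
t: 24.95
tcp_pos: [0.6116, 0.1767, 0.0833]
eef_rot: [-0.547, 0.416, -0.44, 0.578]
force: [1.1, 0.4, -1.2]
finger_gap: 0.0399
24.95 [0.6116 0.1767 0.0833] gap 0.0399 [ 1.1  0.4 -1.2] [-0.67  0.64  0.34  2.13 -0.46  0.18 -0.02] heading/beta -3.1 74.5 grasp [0.6065 0.177  0.1016]
barrel centre in case mm [-1.2 -9.9 85.4] tilt 15.5 yaw -3.15
(-0.0025, -0.011, 0.065) off [ 0.0011  0.0193 -0.0067] rot [-0.001   0.0003 -0.0004]
(-0.0025, -0.011, 0.055) off [ 0.0011  0.0289 -0.0094] rot [-0.001   0.0003 -0.0004]
(-0.0025, -0.011, 0.048) off [ 0.0011  0.0357 -0.0112] rot [-0.001   0.0003 -0.0004]
(-0.0025, -0.011, 0.0435) off [ 0.0011  0.04   -0.0124] rot [-0.001   0.0003 -0.0004]
```

```bash
python3 - <<'E'
from cr import *
q=np.array(o["joint_positions"])
for zz in(.085,.065,.0435):
    t=np.r_[C,0]-.0025*ex-.011*ey+[0,0,zz]+.0022*d+.0006*M[:,0]
    for a in(.27,.2):
        al=a;dd=np.sin(al)*ex+np.array([0,0,-np.cos(al)]);z2=np.cos(al)*ex+np.array([0,0,np.sin(al)]);MM=np.c_[np.cross(dd,z2),dd,z2]
        r=ik.solve(t,MM,q,.01);print(zz,a,r[0].round(2),round(r[1],4),round(r[2],1))
E
python3 -m inch '{"offset":[[0.001,0.006,-0.0025],[0.001,0.012,-0.0045],[0.001,0.019,-0.0067],[0.001,0.019,-0.0067]],"rotation":[[0,0,0],[0,0,0],[0,0,0],[0,0,0]],"fingers":[-1,-1,-1,-1]}'
python3 - <<'E'
from cr import *
for z in(.055,.048,.0435): to(-.0025,-.011,z)
E
```

```text
24.95 [0.6116 0.1767 0.0833] gap 0.0399 [ 1.1  0.4 -1.2] [-0.67  0.64  0.34  2.13 -0.46  0.18 -0.02] heading/beta -3.1 74.5 grasp [0.6065 0.177  0.1016]
barrel centre in case mm [-1.2 -9.9 85.4] tilt 15.5 yaw -3.15
0.085 0.27 [-0.62  0.64  0.31  2.13 -0.46  0.17  0.  ] 0.0 0.0
0.085 0.2 [-0.62  0.65  0.33  2.08 -0.45  0.29 -0.  ] 0.0 0.0
0.065 0.27 [-0.6   0.67  0.27  2.13 -0.47  0.13  0.01] 0.0 0.0
0.065 0.2 [-0.6   0.68  0.3   2.08 -0.46  0.25  0.01] 0.0 0.0
0.0435 0.27 [-0.61  0.71  0.3   2.14 -0.75  0.11  0.28] 0.0 0.0
0.0435 0.2 [-0.58  0.71  0.27  2.09 -0.47  0.21  0.02] 0.0 0.0
t: 25.35
tcp_pos: [0.6094, 0.1758, 0.0618]
eef_rot: [-0.547, 0.416, -0.44, 0.578]
force: [-0.1, 0.4, -1.8]
finger_gap: 0.04
25.35 [0.6094 0.1758 0.0618] gap 0.04 [-0.1  0.4 -1.8] [-0.64  0.67  0.3   2.14 -0.49  0.13 -0.  ] heading/beta -3.2 74.6 grasp [0.6043 0.1761 0.0801]
barrel centre in case mm [ -3.4 -10.9  64. ] tilt 15.4 yaw -3.13
(-0.0025, -0.011, 0.055) off [ 0.0001  0.0089 -0.0015] rot [ 0.0004  0.0007 -0.    ]
(-0.0025, -0.011, 0.048) off [ 0.0001  0.0156 -0.0034] rot [ 0.0004  0.0007 -0.    ]
(-0.0025, -0.011, 0.0435) off [ 0.0001  0.02   -0.0046] rot [ 0.0004  0.0007 -0.    ]
```

```bash
python3 -m inch '{"offset":[[0,0.0045,-0.0005],[0,0.009,-0.0016],[0,0.012,-0.0025],[0,0.0145,-0.0032],[0,0.0165,-0.0037],[0,0.018,-0.0041],[0,0.018,-0.0041]],"rotation":[[-0.01,0,0],[-0.02,0,0],[-0.02,0,0],[-0.02,0,0],[-0.02,0,0],[-0.02,0,0],[-0.02,0,0]],"fingers":[-1,-1,-1,-1,-1,-1,-1]}'
python3 - <<'E'
from cr import *
for z in(.0445,.0425): to(-.0025,-.011,z)
E
```

```text
t: 26.05
tcp_pos: [0.6097, 0.176, 0.046]
eef_rot: [-0.543, 0.421, -0.446, 0.573]
force: [-15.3, -0.5, 27.8]
finger_gap: 0.0419
26.05 [0.6097 0.176  0.046 ] gap 0.0419 [-15.3  -0.5  27.8] [-0.61  0.69  0.27  2.13 -0.51  0.12  0.02] heading/beta -2.7 75.7 grasp [0.605  0.1762 0.0644]
barrel centre in case mm [ -3.1 -10.7  48.1] tilt 14.3 yaw -3.15
(-0.0025, -0.011, 0.0445) off [ 0.0003  0.0036 -0.0003] rot [ 0.0199  0.0003 -0.0019]
(-0.0025, -0.011, 0.0425) off [ 0.0003  0.0056 -0.0008] rot [ 0.0199  0.0003 -0.0019]
```

```bash
cat > fl.py <<'E'
from cr import *
F=np.array(o["force"]);T=np.array(o["wrist_torque"]);s0=p-.27*Rm[:,1]
print('F',F.round(1),'T',T.round(2))
for zz in(.02,.03,.04,.05,.12,.15):
    # contact at height zz: solve r from T=r x F (x from Ty, y from Tx)
    rz=zz-s0[2];rx=(rz*F[0]-T[1])/F[2];ry=(T[0]+rz*F[1])/F[2];w=s0+[rx,ry,rz]-np.r_[C,0];print(zz,'contact in case mm',(1000*np.array([w@ex,w@ey])).round(0))
E
python3 fl.py
```

```text
26.05 [0.6097 0.176  0.046 ] gap 0.0419 [-15.3  -0.5  27.8] [-0.61  0.69  0.27  2.13 -0.51  0.12  0.02] heading/beta -2.7 75.7 grasp [0.605  0.1762 0.0644]
barrel centre in case mm [ -3.1 -10.7  48.1] tilt 14.3 yaw -3.15
F [-15.3  -0.5  27.8] T [-0.24  1.35  0.04]
0.02 contact in case mm [41. -9.]
0.03 contact in case mm [35. -9.]
0.04 contact in case mm [ 30. -10.]
0.05 contact in case mm [ 24. -10.]
0.12 contact in case mm [-14. -14.]
0.15 contact in case mm [-31. -15.]
```

The force line passes through the right-hand block's top edge, near case x 24–30, z 40. So the barrel's corner landed on that block and sits about 2 mm too far +x. I'm backing up 15 mm to shift and retry.

```bash
python3 -m inch '{"offset":[[0,-0.003,0.0008],[0,-0.006,0.001],[0,-0.0095,0.001],[0,-0.0145,0.0015],[0,-0.0145,0.001],[0,-0.0145,0.001]],"rotation":[[0,0,0],[0,0,0],[0,0,0],[0,0,0],[0,0,0],[0,0,0]],"fingers":[-1,-1,-1,-1,-1,-1]}'
python3 fl.py | head -3
python3 - <<'E'
import h,cv2,numpy as np
# where does the held barrel sit in the jaws? (wrist view: brass end band + eyepiece), print brass/orange rows in hand
f=h.viewer.grab_frame("wrist");np.save("w7.npy",f,allow_pickle=True);cv2.imwrite("pics/w7.png",f["image"])
a=np.load("w6.npy",allow_pickle=True).item()["image"];b=f["image"]
for n,i in(('before',a),('now',b)):
    m=cv2.inRange(cv2.cvtColor(i,cv2.COLOR_BGR2HSV),(22,130,110),(34,255,255))
    k,l,s,c=cv2.connectedComponentsWithStats(m);print(n,[(s[j].tolist(),c[j].round(1).tolist()) for j in range(1,k) if s[j,4]>60])
E
```

```text
t: 26.65
tcp_pos: [0.6081, 0.1761, 0.0586]
eef_rot: [-0.543, 0.422, -0.445, 0.574]
force: [-0.1, 0.9, -2.2]
finger_gap: 0.0419
26.65 [0.6081 0.1761 0.0586] gap 0.0419 [-0.1  0.9 -2.2] [-0.64  0.67  0.3   2.13 -0.5   0.15  0.02] heading/beta -3.1 75.6 grasp [0.6034 0.1763 0.077 ]
barrel centre in case mm [ -4.6 -10.7  60.8] tilt 14.4 yaw -3.12
F [-0.1  0.9 -2.2] T [-0.05  0.4  -0.01]
before [([333, 89, 14, 30, 269], [339.9, 99.9]), ([272, 447, 98, 13, 1247], [320.7, 453.0])]
now [([296, 88, 27, 64, 511], [301.9, 118.2]), ([326, 90, 33, 62, 203], [352.7, 125.8]), ([51, 289, 69, 22, 710], [87.3, 299.5]), ([289, 449, 66, 7, 69], [322.4, 451.6])]
```

The jaws stay at 41.9 mm, so the barrel got rolled about 5° further in the pads. It's jammed there by friction. I can use that effect: press the barrel's low edge on the front blocks' tops to roll it level in the tilted jaws, then insert it flat with the full ±3 mm play.

```bash
sed -i 's/al=.27/al=.25/' cr.py
python3 - <<'E'
from cr import *
to(-.0046,-.011,.078);to(-.0148,-.011,.078)
E
```

```text
26.7 [0.6081 0.176  0.0585] gap 0.0418 [ 0.6 -1.1 -2.4] [-0.64  0.67  0.3   2.13 -0.5   0.15  0.02] heading/beta -3.1 75.6 grasp [0.6034 0.1762 0.0769]
barrel centre in case mm [ -4.6 -10.8  60.6] tilt 14.4 yaw -3.13
(-0.0046, -0.011, 0.078) off [ 0.0002 -0.0168  0.0044] rot [-0.0007  0.0007 -0.0003]
(-0.0148, -0.011, 0.078) off [ 0.0002 -0.0193 -0.0055] rot [-0.0007  0.0007 -0.0003]
```

```bash
python3 -m inch '{"offset":[[0,-0.009,0.0024],[0,-0.0168,0.0044],[0,-0.018,0],[0,-0.0193,-0.0055],[0,-0.0193,-0.0055],[0,-0.016,-0.0064],[0,-0.013,-0.0072],[0,-0.0106,-0.0078],[0,-0.0106,-0.0078]],"rotation":[[0,0,0],[0,0,0],[0,0,0],[0,0,0],[0,0,0],[0,0,0],[0,0,0],[0,0,0],[0,0,0]],"fingers":[-1,-1,-1,-1,-1,-1,-1,-1,-1]}'
python3 fl.py
python3 -c "
from cr import *
for z in (.066,.063,.060): to(-.0148,-.011,z)"
```

```text
t: 27.6
tcp_pos: [0.5978, 0.1763, 0.0663]
eef_rot: [-0.543, 0.422, -0.445, 0.574]
force: [0.4, 0.5, -2.7]
finger_gap: 0.042
27.6 [0.5978 0.1763 0.0663] gap 0.042 [ 0.4  0.5 -2.7] [-0.65  0.65  0.31  2.15 -0.51  0.15  0.02] heading/beta -3.2 75.7 grasp [0.5931 0.1766 0.0847]
barrel centre in case mm [-14.9 -11.   68.4] tilt 14.3 yaw -3.14
F [ 0.4  0.5 -2.7] T [-0.1   0.49 -0.02]
0.02 contact in case mm [137.  95.]
0.03 contact in case mm [136.  93.]
0.04 contact in case mm [135.  91.]
0.05 contact in case mm [133.  89.]
0.12 contact in case mm [123.  76.]
0.15 contact in case mm [119.  70.]
27.6 [0.5978 0.1763 0.0663] gap 0.042 [ 0.4  0.5 -2.7] [-0.65  0.65  0.31  2.15 -0.51  0.15  0.02] heading/beta -3.2 75.7 grasp [0.5931 0.1766 0.0847]
barrel centre in case mm [-14.9 -11.   68.4] tilt 14.3 yaw -3.14
(-0.0148, -0.011, 0.066) off [-0.      0.0023 -0.0005] rot [-0.      0.0005  0.0001]
(-0.0148, -0.011, 0.063) off [-0.      0.0053 -0.0012] rot [-0.      0.0005  0.0001]
(-0.0148, -0.011, 0.06) off [-0.      0.0082 -0.002 ] rot [-0.      0.0005  0.0001]
```

```bash
python3 -m inch '{"offset":[[0,0.0012,-0.0003],[0,0.0024,-0.0006],[0,0.0036,-0.0009]],"rotation":[[0,0,0],[0,0,0],[0,0,0]],"fingers":[-1,-1,-1]}'
python3 -m inch '{"offset":[[0,0.001,-0.0003],[0,0.002,-0.0005]],"rotation":[[0,0,0],[0,0,0]],"fingers":[-1,-1]}'
python3 -m inch '{"offset":[[0,0.001,-0.0003],[0,0.002,-0.0005]],"rotation":[[0,0,0],[0,0,0]],"fingers":[-1,-1]}'
python3 fl.py
```

```text
t: 27.9
tcp_pos: [0.598, 0.1765, 0.0632]
eef_rot: [-0.543, 0.421, -0.445, 0.574]
force: [-0.5, -0.9, -1.2]
finger_gap: 0.0417
t: 28.1
tcp_pos: [0.598, 0.1765, 0.0611]
eef_rot: [-0.543, 0.421, -0.445, 0.574]
force: [0.2, -0.0, -0.7]
finger_gap: 0.042
t: 28.3
tcp_pos: [0.5989, 0.1765, 0.06]
eef_rot: [-0.544, 0.421, -0.445, 0.574]
force: [-0.6, -1.0, 9.1]
finger_gap: 0.0413
28.3 [0.5989 0.1765 0.06  ] gap 0.0413 [-0.6 -1.   9.1] [-0.64  0.66  0.3   2.15 -0.52  0.14  0.03] heading/beta -3.0 75.5 grasp [0.5941 0.1767 0.0784]
barrel centre in case mm [-13.9 -10.8  62.1] tilt 14.5 yaw -3.16
F [-0.6 -1.   9.1] T [-0.29  0.16 -0.02]
0.02 contact in case mm [-77. -11.]
0.03 contact in case mm [-78. -12.]
0.04 contact in case mm [-79. -13.]
0.05 contact in case mm [-79. -14.]
0.12 contact in case mm [-84. -22.]
0.15 contact in case mm [-86. -26.]
```

```bash
python3 -m inch '{"offset":[[0,0.0007,0.0008],[0,0.0014,0.0016],[0,0.0022,0.0024],[0,0.0032,0.0033]],"rotation":[[0,0,0],[0,0,0],[0,0,0],[0,0,0]],"fingers":[-1,-1,-1,-1]}'
python3 -m inch '{"offset":[[0,0.001,0.0008],[0,0.002,0.0016],[0,0.003,0.0022],[0,0.004,0.0029]],"rotation":[[0,0,0],[0,0,0],[0,0,0],[0,0,0]],"fingers":[-1,-1,-1,-1]}'
python3 fl.py | head -4
```

```text
t: 28.7
tcp_pos: [0.6019, 0.1763, 0.0575]
eef_rot: [-0.543, 0.421, -0.445, 0.574]
force: [-3.3, -2.0, 8.7]
finger_gap: 0.04
t: 29.1
tcp_pos: [0.6039, 0.1762, 0.0553]
eef_rot: [-0.543, 0.422, -0.446, 0.573]
force: [-13.8, -1.4, 31.8]
finger_gap: 0.0408
29.1 [0.6039 0.1762 0.0553] gap 0.0408 [-13.8  -1.4  31.8] [-0.63  0.67  0.29  2.14 -0.52  0.14  0.03] heading/beta -2.7 75.8 grasp [0.5993 0.1764 0.0737]
barrel centre in case mm [ -8.8 -10.8  57.4] tilt 14.2 yaw -3.16
F [-13.8  -1.4  31.8] T [-0.3   2.72 -0.09]
0.02 contact in case mm [-32.  -6.]
```

```bash
python3 -m inch '{"offset":[[0,0.0012,0.0009],[0,0.0024,0.0018],[0,0.0036,0.0026],[0,0.0046,0.0034]],"rotation":[[0,0,0],[0,0,0],[0,0,0],[0,0,0]],"fingers":[-1,-1,-1,-1]}'
python3 fl.py | sed -n 1,6p
```

```text
t: 29.5
tcp_pos: [0.607, 0.176, 0.0516]
eef_rot: [-0.543, 0.422, -0.447, 0.572]
force: [-21.3, -0.4, 40.7]
finger_gap: 0.0432
29.5 [0.607  0.176  0.0516] gap 0.0432 [-21.3  -0.4  40.7] [-0.63  0.68  0.29  2.14 -0.52  0.14  0.03] heading/beta -2.7 75.9 grasp [0.6024 0.1762 0.0701]
barrel centre in case mm [ -5.7 -10.8  53.8] tilt 14.1 yaw -3.14
F [-21.3  -0.4  40.7] T [-0.28  3.87 -0.1 ]
0.02 contact in case mm [-12. -13.]
0.03 contact in case mm [-18. -13.]
0.04 contact in case mm [-23. -14.]
```

The barrel is now closer to level but has slipped up in the jaws. That costs the lid clearance I need, so forcing on isn't sensible. I have plenty of time (29.5 s of 72 s). I'll set it back on the mat, regrip it higher up, and reinsert with the x correction this contact taught me.

```bash
python3 -m inch '{"offset":[[0,-0.006,0.0015],[0,-0.03,0.0075],[0,-0.065,0.0165],[0,-0.105,0.027],[0,-0.15,0.038],[0,-0.195,0.05],[0,-0.225,0.057],[0,-0.235,0.06]],"rotation":[[0,0,0],[0,0,0],[0,0,0],[0,0,0],[0,0,0],[0,0,0],[0,0,0],[0,0,0]],"fingers":[-1,-1,-1,-1,-1,-1,-1,-1]}'
cat > mt.py <<'E'
from st import *
def to(x,y,z,tilt,yaw=-.065):
    ex=np.array([np.cos(yaw),np.sin(yaw),0]);d=np.sin(tilt)*ex+np.array([0,0,-np.cos(tilt)]);zz=np.cos(tilt)*ex+np.array([0,0,np.sin(tilt)]);M=np.c_[np.cross(d,zz),d,zz]
    print((x,y,z,tilt),'off',(Rm.T@(np.array([x,y,z])-p)).round(4),'rot',R.from_matrix(Rm.T@M).as_rotvec().round(4))
E
python3 -c "
from mt import *
to(.462,-.18,.28,.105)"
```

```text
t: 30.3
tcp_pos: [0.6112, 0.176, 0.296]
eef_rot: [-0.545, 0.42, -0.445, 0.574]
force: [0.5, 0.4, -2.3]
finger_gap: 0.0426
30.3 [0.6112 0.176  0.296 ] gap 0.0426 [ 0.5  0.4 -2.3] [-0.96  0.39  0.74  1.94 -0.28  0.68 -0.15] heading/beta -2.5 75.4 grasp [0.6064 0.1762 0.3144]
(0.462, -0.18, 0.28, 0.105) off [ 0.3637 -0.0182 -0.1291] rot [-0.1499  0.0098 -0.0046]
```

```bash
python3 -m inch '{"offset":[[0.02,0,-0.006],[0.055,0,-0.018],[0.095,0,-0.032],[0.135,-0.002,-0.046],[0.175,-0.006,-0.06],[0.215,-0.01,-0.074],[0.255,-0.013,-0.088],[0.295,-0.016,-0.102],[0.33,-0.018,-0.115],[0.355,-0.018,-0.126],[0.3637,-0.018,-0.129],[0.3637,-0.018,-0.129]],"rotation":[[-0.01,0,0],[-0.025,0,0],[-0.04,0.002,0],[-0.06,0.004,0],[-0.08,0.005,0],[-0.1,0.007,0],[-0.12,0.008,0],[-0.14,0.01,-0.004],[-0.15,0.01,-0.0046],[-0.15,0.01,-0.0046],[-0.15,0.01,-0.0046],[-0.15,0.01,-0.0046]],"fingers":[-1,-1,-1,-1,-1,-1,-1,-1,-1,-1,-1,-1]}'
python3 - <<'E'
from mt import *
to(.462,-.18,.05,.105);to(.462,-.18,.03,.105);to(.462,-.18,.02,.105)
import cv2
f=h.viewer.grab_frame("wrist");i=f["image"];hsv=cv2.cvtColor(i,cv2.COLOR_BGR2HSV)
m=cv2.inRange(hsv,(22,130,110),(34,255,255));k,l,s,c=cv2.connectedComponentsWithStats(m);print([(s[j].tolist(),c[j].round(1).tolist()) for j in range(1,k) if s[j,4]>60])
E
```

```text
t: 31.5
tcp_pos: [0.4595, -0.1814, 0.277]
eef_rot: [-0.505, 0.459, -0.49, 0.542]
force: [-0.2, 0.4, -1.1]
finger_gap: 0.0431
31.5 [ 0.4595 -0.1814  0.277 ] gap 0.0431 [-0.2  0.4 -1.1] [-0.31  0.25  0.74  2.14 -0.3   0.74  0.55] heading/beta -5.3 84.3 grasp [ 0.4576 -0.1812  0.2959]
(0.462, -0.18, 0.05, 0.105) off [-0.0021  0.2261 -0.02  ] rot [ 0.006  -0.0033  0.0027]
(0.462, -0.18, 0.03, 0.105) off [-0.0021  0.246  -0.022 ] rot [ 0.006  -0.0033  0.0027]
(0.462, -0.18, 0.02, 0.105) off [-0.0021  0.2559 -0.023 ] rot [ 0.006  -0.0033  0.0027]
[([309, 87, 36, 66, 1485], [326.2, 116.9]), ([314, 165, 77, 23, 1274], [359.4, 175.9]), ([276, 458, 99, 11, 487], [338.7, 464.7])]
```

```bash
python3 -m inch '{"offset":[[-0.001,0.03,-0.003],[-0.002,0.075,-0.007],[-0.002,0.12,-0.011],[-0.002,0.165,-0.015],[-0.002,0.205,-0.018],[-0.002,0.235,-0.021],[-0.002,0.248,-0.0222],[-0.002,0.252,-0.0226],[-0.002,0.252,-0.0226]],"rotation":[[0,0,0],[0,0,0],[0,0,0],[0,0,0],[0,0,0],[0,0,0],[0,0,0],[0,0,0],[0,0,0]],"fingers":[-1,-1,-1,-1,-1,-1,-1,-1,-1]}'
python3 -m inch '{"offset":[[0,0.0015,0],[0,0.003,0]],"rotation":[[0,0,0],[0,0,0]],"fingers":[-1,-1]}'
python3 -m inch '{"offset":[[0,0.0015,0],[0,0.003,0]],"rotation":[[0,0,0],[0,0,0]],"fingers":[-1,-1]}'
```

```text
t: 32.45
tcp_pos: [0.464, -0.1778, 0.0237]
eef_rot: [-0.507, 0.461, -0.489, 0.54]
force: [-0.0, 0.5, -1.7]
finger_gap: 0.0425
t: 32.65
tcp_pos: [0.4657, -0.1789, 0.0234]
eef_rot: [-0.506, 0.459, -0.49, 0.542]
force: [0.1, -0.7, -2.4]
finger_gap: 0.0424
t: 32.85
tcp_pos: [0.4663, -0.1796, 0.0214]
eef_rot: [-0.506, 0.459, -0.49, 0.541]
force: [-0.6, 0.7, -1.5]
finger_gap: 0.0427
```

```bash
for i in 1 2; do :; done; python3 -m inch '{"offset":[[0,0.0015,0],[0,0.003,0]],"rotation":[[0,0,0],[0,0,0]],"fingers":[-1,-1]}'
python3 -m inch '{"offset":[[0,0.001,0],[0,0.002,0]],"rotation":[[0,0,0],[0,0,0]],"fingers":[-1,-1]}'
python3 -m inch '{"offset":[[0,0.001,0],[0,0.002,0]],"rotation":[[0,0,0],[0,0,0]],"fingers":[-1,-1]}'
python3 -c "from st import *"
```

```text
t: 33.05
tcp_pos: [0.467, -0.1801, 0.0191]
eef_rot: [-0.506, 0.46, -0.491, 0.54]
force: [-0.1, -0.1, -2.5]
finger_gap: 0.0421
t: 33.25
tcp_pos: [0.4675, -0.1804, 0.0176]
eef_rot: [-0.506, 0.46, -0.491, 0.54]
force: [0.6, -1.0, -2.0]
finger_gap: 0.0425
t: 33.45
tcp_pos: [0.468, -0.1806, 0.0162]
eef_rot: [-0.505, 0.46, -0.491, 0.539]
force: [1.1, -0.5, -2.4]
finger_gap: 0.0423
33.45 [ 0.468  -0.1806  0.0162] gap 0.0423 [ 1.1 -0.5 -2.4] [ 0.19  0.68  0.12  2.32 -1.04  0.11  1.25] heading/beta -3.7 84.7 grasp [ 0.4663 -0.1804  0.0351]
```

Joint 6 and joint 5 are at their range limits in this leaned pose. I'm backing out and going vertical. Pressing on the mat will then square the barrel in the pads anyway.

```bash
python3 -m inch '{"offset":[[0,-0.004,0],[0,-0.008,0],[0,-0.01,0],[0,-0.01,0],[0,-0.01,0]],"rotation":[[-0.01,0,0],[-0.04,0,0],[-0.07,0,0],[-0.095,0,0],[-0.095,0,0]],"fingers":[-1,-1,-1,-1,-1]}'
python3 - <<'E'
from mt import *
for z in(.02,.015,.012):to(.462,-.18,z,0)
E
```

```text
t: 33.95
tcp_pos: [0.468, -0.1801, 0.026]
eef_rot: [0.483, -0.485, 0.516, -0.515]
force: [0.7, 0.2, -2.6]
finger_gap: 0.0424
33.95 [ 0.468  -0.1801  0.026 ] gap 0.0424 [ 0.7  0.2 -2.6] [-0.03  0.71  0.42  2.27 -0.91  0.34  1.12] heading/beta -160.2 89.9 grasp [ 0.4681 -0.1801  0.045 ]
(0.462, -0.18, 0.02, 0) off [ 0.0003  0.006  -0.006 ] rot [0.0021 0.0019 0.0009]
(0.462, -0.18, 0.015, 0) off [ 0.0003  0.011  -0.006 ] rot [0.0021 0.0019 0.0009]
(0.462, -0.18, 0.012, 0) off [ 0.0003  0.014  -0.006 ] rot [0.0021 0.0019 0.0009]
```

```bash
python3 -m inch '{"offset":[[0,0.002,0],[0,0.004,0],[0,0.006,0],[0,0.0075,0]],"rotation":[[0,0,0],[0,0,0],[0,0,0],[0,0,0]],"fingers":[-1,-1,-1,-1]}'
python3 -m inch '{"offset":[[0,0.001,0],[0,0.002,0]],"rotation":[[0,0,0],[0,0,0]],"fingers":[-1,-1]}'
python3 -m inch '{"offset":[[0,0.001,0],[0,0.002,0]],"rotation":[[0,0,0],[0,0,0]],"fingers":[-1,-1]}'
python3 -m inch '{"offset":[[0,0.001,0],[0,0.002,0]],"rotation":[[0,0,0],[0,0,0]],"fingers":[-1,-1]}'
```

```text
t: 34.35
tcp_pos: [0.4668, -0.1807, 0.0185]
eef_rot: [0.483, -0.484, 0.517, -0.516]
force: [-0.3, 0.8, -1.5]
finger_gap: 0.042
t: 34.55
tcp_pos: [0.467, -0.1806, 0.0166]
eef_rot: [0.483, -0.484, 0.517, -0.516]
force: [-0.1, 1.0, -1.4]
finger_gap: 0.0426
t: 34.75
tcp_pos: [0.4664, -0.1806, 0.0149]
eef_rot: [0.483, -0.484, 0.517, -0.515]
force: [-2.6, -0.3, 7.7]
finger_gap: 0.0417
t: 34.95
tcp_pos: [0.466, -0.1805, 0.0129]
eef_rot: [0.483, -0.484, 0.517, -0.515]
force: [-5.6, -0.3, 4.4]
finger_gap: 0.0404
```

```bash
python3 -m inch '{"offset":[[0,0.0008,0],[0,0.0015,0],[0,0.0015,0],[0,0.0015,0],[0,0.0015,0],[0,0.0015,0],[0,-0.006,0],[0,-0.0135,0],[0,-0.0145,0],[0,-0.0145,0]],"rotation":[[0,0,0],[0,0,0],[0,0,0],[0,0,0],[0,0,0],[0,0,0],[0,0,0],[0,0,0],[0,0,0],[0,0,0]],"fingers":[-1,-1,-0.12,-0.1,-0.05,0.1,0.2,0.2,0.2,0.2]}'
python3 - <<'E'
from mt import *
to(.4660,-.1805,.0285,0)
import cv2
f=h.viewer.grab_frame("wrist");np.save("w8.npy",f,allow_pickle=True);i=f["image"];hsv=cv2.cvtColor(i,cv2.COLOR_BGR2HSV)
m=cv2.inRange(hsv,(20,120,100),(34,255,255));k,l,s,c=cv2.connectedComponentsWithStats(m);print([(s[j].tolist(),c[j].round(1).tolist()) for j in range(1,k) if s[j,4]>40])
# expected brass band (top end, z .044) position if centre known:
for y in(-.1,-.11,-.12): print(y,h.proj(f,[.47,y,.044]).round(1))
E
```

```text
t: 35.95
tcp_pos: [0.4676, -0.1804, 0.0277]
eef_rot: [0.483, -0.484, 0.516, -0.516]
force: [-0.2, 0.2, 0.8]
finger_gap: 0.0555
35.95 [ 0.4676 -0.1804  0.0277] gap 0.0555 [-0.2  0.2  0.8] [-0.03  0.7   0.42  2.27 -0.91  0.34  1.11] heading/beta -160.4 89.9 grasp [ 0.4676 -0.1804  0.0467]
(0.466, -0.1805, 0.0285, 0) off [ 0.0002 -0.0008 -0.0016] rot [0.0009 0.0004 0.0004]
[([270, 436, 94, 14, 1303], [316.3, 442.5])]
-0.1 [309.2 105.6]
-0.11 [311.3 135.7]
-0.12 [313.3 164.7]
```

The barrel is lying on the mat again and free. Vision and touch disagreed by about 2 mm in x, so I'll use this moment to calibrate. The barrel lies exactly at the jaw centre, so looking from above shows the wrist camera's sideways error at depth.

```bash
python3 -c "
from mt import *" ; python3 -m inch '{"offset":[[0,-0.03,0],[0,-0.08,0],[0,-0.13,0],[0,-0.18,0],[0,-0.22,0],[0,-0.23,0],[0,-0.23,0],[0,-0.23,0]],"rotation":[[0,0,0],[0,0,0],[0,0,0],[0,0,0],[0,0,0],[0,0,0],[0,0,0],[0,0,0]],"fingers":[0.5,0.5,0.5,0.5,0.5,0.5,0.5,0.5]}'
python3 - <<'E'
from mt import *
import cv2
print(Rm.round(4).tolist())
f=h.viewer.grab_frame("wrist");hsv=cv2.cvtColor(f["image"],cv2.COLOR_BGR2HSV);cv2.imwrite("pics/w9.png",f["image"])
m=cv2.inRange(hsv,(0,90,60),(40,255,255))
L=[]
for v in range(100,300,8):
    seg=m[v,230:410];u=np.where(seg)[0]
    if len(u)<20: print(v,'few');continue
    # longest run
    k,l,s,c=cv2.connectedComponentsWithStats(seg.reshape(1,-1));j=1+s[1:,4].argmax();a=s[j,0]+230;b=a+s[j,2];A=h.plane(f,(a,v),.044);B=h.plane(f,(b,v),.044);w=np.linalg.norm(A-B);mid=(A+B)/2
    t=Rm.T@(mid-p)
    print(v,a,b,'w',round(w*1000,1),'mid',mid[:2].round(4),'tool x,z mm',(1000*t[[0,2]]).round(1))
E
```

```text
36.0 [ 0.4674 -0.1803  0.0275] gap 0.056 [-0.7 -0.1 -0.7] [-0.03  0.7   0.42  2.27 -0.91  0.34  1.11] heading/beta -175.2 89.9 grasp [ 0.4674 -0.1803  0.0465]
t: 36.8
tcp_pos: [0.4672, -0.1798, 0.2562]
eef_rot: [0.483, -0.484, 0.517, -0.515]
force: [0.6, 0.0, -0.2]
finger_gap: 0.0697
36.8 [ 0.4672 -0.1798  0.2562] gap 0.0697 [ 0.6  0.  -0.2] [-0.43  0.41  0.95  2.09 -0.44  0.86  0.72] heading/beta 163.4 89.8 grasp [ 0.4672 -0.1798  0.2752]
[[-0.0643, -0.003, 0.9979], [-0.9979, 0.0009, -0.0643], [-0.0007, -1.0, -0.003]]
100 230 253 w 19.7 mid [ 0.4059 -0.0868] tool x,z mm [-88.7 -66.5]
108 307 335 w 24.0 mid [ 0.4733 -0.0976] tool x,z mm [-82.2   1.4]
116 307 335 w 24.1 mid [ 0.4728 -0.1042] tool x,z mm [-75.6   1.4]
124 307 335 w 24.3 mid [ 0.4724 -0.1109] tool x,z mm [-68.9   1.5]
132 299 343 w 38.3 mid [ 0.472  -0.1176] tool x,z mm [-62.2   1.5]
140 297 345 w 42.0 mid [ 0.4716 -0.1244] tool x,z mm [-55.4   1.5]
148 299 343 w 38.7 mid [ 0.4711 -0.1312] tool x,z mm [-48.5   1.5]
156 298 343 w 39.8 mid [ 0.4702 -0.1381] tool x,z mm [-41.6   1. ]
164 299 343 w 39.1 mid [ 0.4702 -0.1452
[... 371 characters left out ...]
39.5 mid [ 0.467  -0.1888] tool x,z mm [9.2 1.1]
220 299 342 w 39.7 mid [ 0.4665 -0.1963] tool x,z mm [16.7  1.1]
228 299 342 w 39.9 mid [ 0.466 -0.204] tool x,z mm [24.4  1.1]
236 299 342 w 40.2 mid [ 0.4655 -0.2117] tool x,z mm [32.1  1.1]
244 299 342 w 40.4 mid [ 0.465  -0.2195] tool x,z mm [39.9  1.1]
252 300 342 w 39.7 mid [ 0.465  -0.2274] tool x,z mm [47.9  1.6]
260 299 342 w 40.8 mid [ 0.464  -0.2354] tool x,z mm [55.9  1.1]
268 301 340 w 37.2 mid [ 0.4635 -0.2435] tool x,z mm [63.9  1.1]
276 230 259 w 27.9 mid [ 0.3901 -0.2471] tool x,z mm [ 72.3 -71.9]
284 231 260 w 28.0 mid [ 0.3901 -0.2553] tool x,z mm [ 80.5 -71.4]
292 381 405 w 23.3 mid [ 0.5322 -0.2726] tool x,z mm [88.6 71.5]
```

The camera reads +1.2 mm sideways at this depth, which matches the touch result, so the true case x is about 0.6113. I'm regripping with the pads on the upper half.

```bash
python3 -m inch '{"offset":[[0.001,0.03,0],[0.001,0.08,0],[0.001,0.13,0],[0.001,0.18,0],[0.001,0.212,0],[0.001,0.226,0],[0.001,0.2285,0],[0.001,0.2285,0],[0.001,0.2285,0],[0.001,0.2285,0],[0.001,0.2285,0],[0.001,0.2285,0]],"rotation":[[0,0,0],[0,0,0],[0,0,0],[0,0,0],[0,0,0],[0,0,0],[0,0,0],[0,0,0],[0,0,0],[0,0,0],[0,0,0],[0,0,0]],"fingers":[0.5,0.5,0.5,0.5,0.5,0.5,0.5,0.3,0,-1,-1,-1]}' 30
python3 -c "from mt import *"
```

```text
t: 38.05
tcp_pos: [0.4672, -0.1813, 0.0294]
eef_rot: [0.483, -0.484, 0.516, -0.516]
force: [-2.1, 0.0, 7.1]
finger_gap: 0.0398
38.05 [ 0.4672 -0.1813  0.0294] gap 0.0398 [-2.1  0.   7.1] [-0.04  0.71  0.44  2.27 -0.92  0.36  1.14] heading/beta 175.5 89.9 grasp [ 0.4672 -0.1813  0.0484]
```

```bash
sed -i 's/C=np.array(\[.6128,.1871\])/C=np.array([.6113,.1871])/; s/al=.25/al=.235/; s/ctr=p-.0022\*Rm\[:,1\]-.0006\*Rm\[:,0\]/ctr=p+.0054*Rm[:,1]/; s/+.0022\*d+.0006\*M\[:,0\]/-.0054*d/' cr.py
python3 -m inch '{"offset":[[0,-0.01,0],[0,-0.04,0],[0,-0.08,0],[0,-0.125,0],[-0.01,-0.17,0],[-0.03,-0.21,0],[-0.06,-0.245,0],[-0.1,-0.27,0],[-0.14,-0.272,0],[-0.18,-0.272,0],[-0.2,-0.272,0],[-0.2,-0.272,0]],"rotation":[[0,0,0],[0,0,0],[0,0,0],[0,0,0],[0,0,0],[0,0,0],[0,0,0],[0,0,0],[0,0,0],[0,0,0],[0,0,0],[0,0,0]],"fingers":[-1,-1,-1,-1,-1,-1,-1,-1,-1,-1,-1,-1]}'
python3 -c "
from cr import *
to(-.002,-.011,.30)"
```

```text
t: 39.25
tcp_pos: [0.4803, 0.0217, 0.3004]
eef_rot: [0.484, -0.485, 0.516, -0.514]
force: [-1.0, -0.2, -1.3]
finger_gap: 0.0395
39.25 [0.4803 0.0217 0.3004] gap 0.0395 [-1.  -0.2 -1.3] [-0.98  0.34  1.1   2.08 -0.38  0.94  0.28] heading/beta 162.4 89.8 grasp [0.4804 0.0217 0.3194]
barrel centre in case mm [-121.6 -172.4  295. ] tilt -0.2 yaw -3.4
(-0.002, -0.011, 0.3) off [-0.1619 -0.0051  0.1177] rot [ 0.2379 -0.0041 -0.0003]
```

```bash
python3 -m inch '{"offset":[[-0.025,-0.001,0.015],[-0.055,-0.003,0.035],[-0.085,-0.005,0.06],[-0.115,-0.005,0.083],[-0.14,-0.005,0.1],[-0.155,-0.005,0.113],[-0.162,-0.005,0.1177],[-0.162,-0.005,0.1177],[-0.162,-0.005,0.1177]],"rotation":[[0.03,0,0],[0.07,0,0],[0.11,-0.002,0],[0.15,-0.004,0],[0.19,-0.004,0],[0.22,-0.004,0],[0.238,-0.004,0],[0.238,-0.004,0],[0.238,-0.004,0]],"fingers":[-1,-1,-1,-1,-1,-1,-1,-1,-1]}'
python3 -c "
from cr import *
to(-.002,-.011,.20);to(-.002,-.011,.08)"
```

```text
t: 40.15
tcp_pos: [0.608, 0.1704, 0.3056]
eef_rot: [-0.537, 0.424, -0.451, 0.572]
force: [0.2, -0.5, -1.1]
finger_gap: 0.0393
40.15 [0.608  0.1704 0.3056] gap 0.0393 [ 0.2 -0.5 -1.1] [-1.13  0.48  1.06  1.93 -0.52  0.78  0.11] heading/beta -3.8 76.5 grasp [0.6036 0.1707 0.324 ]
barrel centre in case mm [ -1.1 -16.8 300.3] tilt 13.5 yaw -3.58
(-0.002, -0.011, 0.2) off [-0.0059  0.0973 -0.0242] rot [-0.0001 -0.0071  0.0024]
(-0.002, -0.011, 0.08) off [-0.006   0.214  -0.0522] rot [-0.0001 -0.0071  0.0024]
```

```bash
python3 -m inch '{"offset":[[-0.002,0.02,-0.005],[-0.005,0.055,-0.0135],[-0.006,0.0973,-0.0242],[-0.006,0.13,-0.032],[-0.006,0.16,-0.039],[-0.006,0.185,-0.045],[-0.006,0.203,-0.0495],[-0.006,0.211,-0.0515],[-0.006,0.214,-0.0522],[-0.006,0.214,-0.0522],[-0.006,0.214,-0.0522]],"rotation":[[0,-0.003,0.001],[0,-0.007,0.0024],[0,-0.007,0.0024],[0,-0.007,0.0024],[0,-0.007,0.0024],[0,-0.007,0.0024],[0,-0.007,0.0024],[0,-0.007,0.0024],[0,-0.007,0.0024],[0,-0.007,0.0024],[0,-0.007,0.0024]],"fingers":[-1,-1,-1,-1,-1,-1,-1,-1,-1,-1,-1]}'
python3 -c "
from cr import *
for z in(.065,.06,.055,.05,.0455,.042): to(-.002,-.011,z)"
```

```text
t: 41.25
tcp_pos: [0.6088, 0.1779, 0.0862]
eef_rot: [-0.541, 0.425, -0.449, 0.57]
force: [-0.3, 0.4, -2.0]
finger_gap: 0.0399
41.25 [0.6088 0.1779 0.0862] gap 0.0399 [-0.3  0.4 -2. ] [-0.81  0.68  0.57  2.12 -0.91  0.32  0.42] heading/beta -2.9 76.4 grasp [0.6043 0.1781 0.1047]
barrel centre in case mm [-0.7 -9.3 81. ] tilt 13.6 yaw -3.1
(-0.002, -0.011, 0.065) off [ 0.0017  0.0152 -0.005 ] rot [-0.0023  0.0011 -0.0011]
(-0.002, -0.011, 0.06) off [ 0.0017  0.0201 -0.0062] rot [-0.0023  0.0011 -0.0011]
(-0.002, -0.011, 0.055) off [ 0.0017  0.025  -0.0073] rot [-0.0023  0.0011 -0.0011]
(-0.002, -0.011, 0.05) off [ 0.0017  0.0298 -0.0085] rot [-0.0023  0.0011 -0.0011]
(-0.002, -0.011, 0.0455) off [ 0.0017  0.0342 -0.0096] rot [-0.0023  0.0011 -0.0011]
(-0.002, -0.011, 0.042) off [ 0.0017  0.0376 -0.0104] rot [-0.0023  0.0011 -0.0011]
```

```bash
python3 -m inch '{"offset":[[0.001,0.005,-0.0025],[0.0017,0.01,-0.0038],[0.0017,0.0152,-0.005],[0.0017,0.0185,-0.0058],[0.0017,0.0201,-0.0062],[0.0017,0.0201,-0.0062]],"rotation":[[0,0.001,0],[0,0.001,0],[0,0.001,0],[0,0.001,0],[0,0.001,0],[0,0.001,0]],"fingers":[-1,-1,-1,-1,-1,-1]}'
python3 -c "
from cr import *
for z in(.055,.051,.048,.045,.042): to(-.002,-.011,z)"
```

```text
t: 41.85
tcp_pos: [0.6068, 0.1762, 0.0639]
eef_rot: [-0.54, 0.425, -0.45, 0.57]
force: [-0.7, 0.1, -1.4]
finger_gap: 0.0398
41.85 [0.6068 0.1762 0.0639] gap 0.0398 [-0.7  0.1 -1.4] [-0.75  0.7   0.49  2.13 -0.94  0.25  0.45] heading/beta -3.1 76.5 grasp [0.6023 0.1764 0.0823]
barrel centre in case mm [ -2.7 -11.1  58.6] tilt 13.5 yaw -3.16
(-0.002, -0.011, 0.055) off [-0.0001  0.0037 -0.0002] rot [-0.0006  0.0002 -0.0003]
(-0.002, -0.011, 0.051) off [-0.0001  0.0076 -0.0011] rot [-0.0006  0.0002 -0.0003]
(-0.002, -0.011, 0.048) off [-0.0001  0.0105 -0.0018] rot [-0.0006  0.0002 -0.0003]
(-0.002, -0.011, 0.045) off [-0.0001  0.0134 -0.0025] rot [-0.0006  0.0002 -0.0003]
(-0.002, -0.011, 0.042) off [-0.0001  0.0163 -0.0032] rot [-0.0006  0.0002 -0.0003]
```

```bash
python3 -m inch '{"offset":[[0,0.002,-0.0003],[0,0.004,-0.0005],[0,0.006,-0.0009],[0,0.0076,-0.0013]],"rotation":[[0,0,0],[0,0,0],[0,0,0],[0,0,0]],"fingers":[-1,-1,-1,-1]}'
python3 fl.py
```

```text
t: 42.25
tcp_pos: [0.6073, 0.1764, 0.0563]
eef_rot: [-0.54, 0.425, -0.45, 0.57]
force: [0.4, -0.4, -2.3]
finger_gap: 0.0392
42.25 [0.6073 0.1764 0.0563] gap 0.0392 [ 0.4 -0.4 -2.3] [-0.74  0.71  0.46  2.13 -0.95  0.23  0.46] heading/beta -3.0 76.5 grasp [0.6029 0.1766 0.0748]
barrel centre in case mm [ -2.1 -10.9  51.1] tilt 13.5 yaw -3.14
F [ 0.4 -0.4 -2.3] T [-0.05  0.42 -0.02]
0.02 contact in case mm [162. -27.]
0.03 contact in case mm [161. -26.]
0.04 contact in case mm [159. -24.]
0.05 contact in case mm [157. -23.]
0.12 contact in case mm [146. -11.]
0.15 contact in case mm [141.  -6.]
```

The corner is past the block's top with no contact this time. Going on down in small steps.

```bash
python3 -m inch '{"offset":[[0,0.0015,-0.0003],[0,0.003,-0.0007],[0,0.0039,-0.0009]],"rotation":[[0,0,0],[0,0,0],[0,0,0]],"fingers":[-1,-1,-1]}'
python3 -m inch '{"offset":[[0,0.001,-0.0002],[0,0.002,-0.0005]],"rotation":[[0,0,0],[0,0,0]],"fingers":[-1,-1]}'
python3 -m inch '{"offset":[[0,0.001,-0.0002],[0,0.002,-0.0005]],"rotation":[[0,0,0],[0,0,0]],"fingers":[-1,-1]}'
python3 fl.py
```

```text
t: 42.55
tcp_pos: [0.6073, 0.1763, 0.0524]
eef_rot: [-0.54, 0.425, -0.45, 0.57]
force: [0.1, -0.5, -1.5]
finger_gap: 0.0398
t: 42.75
tcp_pos: [0.6074, 0.1764, 0.0504]
eef_rot: [-0.54, 0.425, -0.45, 0.57]
force: [-0.1, -0.8, -2.3]
finger_gap: 0.0397
t: 42.95
tcp_pos: [0.6073, 0.1764, 0.0483]
eef_rot: [-0.54, 0.425, -0.45, 0.57]
force: [-0.4, -0.5, -2.2]
finger_gap: 0.0397
42.95 [0.6073 0.1764 0.0483] gap 0.0397 [-0.4 -0.5 -2.2] [-0.72  0.71  0.43  2.13 -0.96  0.21  0.46] heading/beta -3.0 76.5 grasp [0.6029 0.1766 0.0668]
barrel centre in case mm [ -2.1 -10.9  43.1] tilt 13.5 yaw -3.14
F [-0.4 -0.5 -2.2] T [ 0.   0.4 -0. ]
0.02 contact in case mm [ 56. -69.]
0.03 contact in case mm [ 58. -67.]
0.04 contact in case mm [ 60. -64.]
0.05 contact in case mm [ 61. -62.]
0.12 contact in case mm [ 74. -46.]
0.15 contact in case mm [ 80. -39.]
```

```bash
python3 -m inch '{"offset":[[0,0.0007,-0.0002],[0,0.0013,-0.0003]],"rotation":[[0,0,0],[0,0,0]],"fingers":[-1,-1]}'
python3 -m inch '{"offset":[[0,0.0007,-0.0002],[0,0.0013,-0.0003]],"rotation":[[0,0,0],[0,0,0]],"fingers":[-1,-1]}'
python3 fl.py | sed -n 1,4p
```

```text
t: 43.15
tcp_pos: [0.6074, 0.1764, 0.0472]
eef_rot: [-0.54, 0.425, -0.45, 0.57]
force: [-3.3, -0.1, 10.5]
finger_gap: 0.0395
t: 43.35
tcp_pos: [0.6074, 0.1764, 0.0471]
eef_rot: [-0.541, 0.425, -0.45, 0.57]
force: [-9.7, -1.0, 26.0]
finger_gap: 0.0394
43.35 [0.6074 0.1764 0.0471] gap 0.0394 [-9.7 -1.  26. ] [-0.71  0.71  0.42  2.14 -0.96  0.2   0.47] heading/beta -2.7 76.4 grasp [0.603  0.1766 0.0655]
barrel centre in case mm [ -2.  -10.9  41.8] tilt 13.6 yaw -3.17
F [-9.7 -1.  26. ] T [-0.2   1.52 -0.03]
0.02 contact in case mm [-17.  -5.]
```

Floor contact came exactly at the predicted height, with its line of force at the barrel's low edge (x -17). I'm letting it roll flat by opening slowly.

```bash
python3 -m inch '{"offset":[[0,-0.0008,0.0002],[0,-0.0008,0.0002],[0,-0.0008,0.0002],[0,-0.0008,0.0002],[0,-0.0008,0.0002],[0,-0.0008,0.0002],[0,-0.0008,0.0002],[0,-0.0008,0.0002],[0,-0.0008,0.0002],[0,-0.0008,0.0002]],"rotation":[[0,0,0],[0,0,0],[0,0,0],[0,0,0],[0,0,0],[0,0,0],[0,0,0],[0,0,0],[0,0,0],[0,0,0]],"fingers":[-0.14,-0.12,-0.1,-0.08,-0.06,-0.04,-0.02,0.0,0.02,0.04]}' 5
python3 fl.py | sed -n 1,4p
```

```text
t: 44.35
tcp_pos: [0.6074, 0.1764, 0.0465]
eef_rot: [-0.54, 0.425, -0.45, 0.57]
force: [0.0, 0.5, -0.1]
finger_gap: 0.0484
44.35 [0.6074 0.1764 0.0465] gap 0.0484 [ 0.   0.5 -0.1] [-0.71  0.72  0.42  2.13 -0.96  0.21  0.46] heading/beta -3.0 76.5 grasp [0.603  0.1766 0.065 ]
barrel centre in case mm [ -2.  -10.9  41.3] tilt 13.5 yaw -3.14
F [ 0.   0.5 -0.1] T [-0.06  0.22 -0.01]
0.02 contact in case mm [2024. 2232.]
```

```bash
python3 -m inch '{"offset":[[0,0,0],[0,0,0],[0,0,0],[0,-0.005,0.0012],[0,-0.015,0.0036],[0,-0.035,0.0084],[0,-0.07,0.0168],[0,-0.11,0.0264],[0,-0.155,0.037],[0,-0.2,0.048],[0,-0.235,0.056],[0,-0.245,0.0585]],"rotation":[[0,0,0],[0,0,0],[0,0,0],[0,0,0],[0,0,0],[0,0,0],[0,0,0],[0,0,0],[0,0,0],[0,0,0],[0,0,0],[0,0,0]],"fingers":[0.15,0.28,0.28,0.28,0.28,0.28,0.28,0.28,0.28,0.28,0.28,0.28]}'
python3 - <<'E'
from cr import *
import cv2
# measure the bedded barrel from the wrist camera
f=h.viewer.grab_frame("wrist");cv2.imwrite("pics/w10.png",f["image"]);hsv=cv2.cvtColor(f["image"],cv2.COLOR_BGR2HSV)
W=lambda x,y,z:np.r_[C,0]+x*ex+y*ey+[0,0,z]
for n,q in(('wide end top L/R',[(-.02,-.075,.058),(.02,-.075,.058)]),('eyep end L/R',[(-.02,.053,.058),(.02,.053,.058)]),('eyepiece tip',[(0,.075,.051)])): print(n,[h.proj(f,W(*a)).round(1).tolist() for a in q])
m=cv2.inRange(hsv,(0,90,70),(40,255,255))
for v in range(40,330,14):
    k,l,s,c=cv2.connectedComponentsWithStats(m[v:v+1,200:440]);o2=[(s[j,0]+200,s[j,0]+s[j,2]+199) for j in range(1,k) if s[j,2]>8]
    print(v,o2)
E
```

```text
t: 45.55
tcp_pos: [0.6081, 0.1762, 0.3025]
eef_rot: [-0.541, 0.424, -0.449, 0.571]
force: [0.3, -0.2, -1.0]
finger_gap: 0.0597
45.55 [0.6081 0.1762 0.3025] gap 0.0597 [ 0.3 -0.2 -1. ] [-1.13  0.48  1.06  1.94 -0.53  0.77  0.12] heading/beta -2.5 76.2 grasp [0.6036 0.1764 0.3209]
barrel centre in case mm [ -1.3 -11.1 297.2] tilt 13.8 yaw -3.18
wide end top L/R [[244.3, 261.3], [283.9, 258.3]]
eyep end L/R [[237.4, 129.7], [280.7, 129.3]]
eyepiece tip [[257.6, 104.9]]
40 [(np.int32(200), np.int32(439))]
54 [(np.int32(200), np.int32(439))]
68 [(np.int32(200), np.int32(439))]
82 [(np.int32(231), np.int32(333)), (np.int32(359), np.int32(439))]
96 [(np.int32(322), np.int32(333)), (np.int32(364), np.int32(439))]
110 [(np.int32(248), np.int32(274)), (np.int32(323), np.int32(333)), (np.int32(374), np.int32(439))]
124 [(np.int32(249), np.int32(274)), (np.int32(322), np.int32(333)), (np.int32(376), np.int32(439))]
138 [(np.int32(241), np.int32(285)), (np.int32(322), np.int32(333)), (np.int32(377), np.int32(439))]
152 [(np.int32(242), np.int32(284)), (np.int32(322), np.int32(333)), (np.int32(383
[... 370 characters left out ...]
22), np.int32(333)), (np.int32(388), np.int32(439))]
222 [(np.int32(245), np.int32(287)), (np.int32(322), np.int32(332)), (np.int32(388), np.int32(439))]
236 [(np.int32(246), np.int32(287)), (np.int32(322), np.int32(333)), (np.int32(387), np.int32(439))]
250 [(np.int32(247), np.int32(288)), (np.int32(322), np.int32(332)), (np.int32(386), np.int32(439))]
264 [(np.int32(322), np.int32(332)), (np.int32(386), np.int32(439))]
278 [(np.int32(200), np.int32(208)), (np.int32(246), np.int32(333)), (np.int32(386), np.int32(439))]
292 [(np.int32(200), np.int32(214)), (np.int32(250), np.int32(346)), (np.int32(427), np.int32(439))]
306 [(np.int32(251), np.int32(360))]
320 [(np.int32(251), np.int32(373))]
```

```bash
python3 -m inch '{"offset":[[-0.01,-0.01,0],[-0.025,-0.02,0],[-0.04,-0.03,0],[-0.05,-0.04,0],[-0.052,-0.04,0],[-0.052,-0.04,0],[-0.052,-0.04,0]],"rotation":[[-0.04,0,0],[-0.1,0,0],[-0.16,0,0],[-0.22,0,0],[-0.24,0,0],[-0.24,0,0],[-0.24,0,0]],"fingers":[1,1,1,1,1,1,1]}'
python3 - <<'E'
from cr import *
import cv2
f=h.viewer.grab_frame("wrist");cv2.imwrite("pics/w11.png",f["image"]);hsv=cv2.cvtColor(f["image"],cv2.COLOR_BGR2HSV)
print('cam',f["position"])
m=cv2.inRange(hsv,(0,90,70),(40,255,255))
def loc(u,v,z):
    w=h.plane(f,(u,v),z)-np.r_[C,0];return (1000*np.array([w@ex,w@ey])).round(1)
c0=h.proj(f,np.r_[C,0]-.011*ey+[0,0,.058]);print('pred mid',c0.round(1))
for v in range(int(c0[1])-110,int(c0[1])+100,14):
    k,l,s,c=cv2.connectedComponentsWithStats(m[v:v+1,:]);
    for j in range(1,k):
        a,b=s[j,0],s[j,0]+s[j,2]
        if 8<s[j,2]<70 and abs((a+b)/2-c0[0])<30: print(v,a,b,'case L,R mm',loc(a,v,.058),loc(b,v,.058),'w',round(float(np.linalg.norm(loc(a,v,.058)-loc(b,v,.058))),1))
col=m[:,int(c0[0])-4:int(c0[0])+5].mean(1)>128;r=np.where(np.diff(col.astype(int)))[0];print('col transitions',[(int(x),loc(c0[0],x+.5,.058).tolist()) for x in r if abs(x-c0[1])<140])
g=cv2.inRange(hsv,(20,120,100),(34,255,255));k,l,s,c=cv2.connectedComponentsWithStats(g);print('brass',[(s[j].tolist(),loc(*c[j],.058).tolist()) for j in range(1,k) if s[j,4]>40])
E
```

```text
t: 46.3
tcp_pos: [0.6, 0.2277, 0.3361]
eef_rot: [0.485, -0.487, 0.515, -0.513]
force: [0.8, 0.1, 0.4]
finger_gap: 0.0929
46.3 [0.6    0.2277 0.3361] gap 0.0929 [0.8 0.1 0.4] [-1.07  0.56  1.02  1.7  -0.51  1.18  0.03] heading/beta -179.6 89.7 grasp [0.6001 0.2277 0.3551]
barrel centre in case mm [-13.6  39.9 330.7] tilt -0.3 yaw -3.21
cam [0.60622944 0.30538286 0.50323881]
pred mid [333.1 235.6]
167 326 350 case L,R mm [-8.  63.7] [17.1 63.7] w 25.1
181 318 358 case L,R mm [-16.4  49. ] [25.8 49. ] w 42.2
195 319 357 case L,R mm [-15.4  34. ] [25.1 34.1] w 40.5
209 319 356 case L,R mm [-15.4  18.8] [24.4 18.8] w 39.8
223 319 356 case L,R mm [-15.4   3.2] [24.8  3.3] w 40.2
237 319 356 case L,R mm [-15.5 -12.6] [ 25.1 -12.6] w 40.6
251 319 356 case L,R mm [-15.5 -28.8] [ 25.5 -28.7] w 41.0
265 319 355 case L,R mm [-15.5 -45.3] [ 24.8 -45.2] w 40.3
279 319 355 case L,R mm [-15.5 -62.1] [ 25.2 -62. ] w 40.7
col transitions [(136, [-0.9, 94.8]), (153, [-0.7, 77.6]), (288, [0.5, -73.7]), (304, [0.7, -93.6]), (375, [1.4, -187.8])]
brass [([330, 155, 17, 21, 283], [4.4, 65.6]), ([319, 179, 38, 8, 296], [4.1, 47.5]), ([238, 217, 41, 29, 830], [-83.5, -5.2]), ([319, 281, 35, 7, 211], [3.7, -68.7]), ([595, 397, 9, 29, 98], [332.4, -237.6])]
```

The barrel reads 40.4 mm wide at the bedded height, with y from -74 to +52 and the eyepiece in the slot. I'm moving the arm clear and cross-checking with the fixed cameras.

```bash
python3 -m inch '{"offset":[[-0.01,-0.01,-0.02],[-0.03,-0.02,-0.05],[-0.06,-0.02,-0.08],[-0.1,-0.02,-0.11],[-0.14,-0.02,-0.13],[-0.18,-0.02,-0.15],[-0.22,-0.02,-0.17],[-0.25,-0.02,-0.18],[-0.25,-0.02,-0.18],[-0.25,-0.02,-0.18]],"rotation":[[0,0,0],[0,0,0],[0,0,0],[0,0,0],[0,0,0],[0,0,0],[0,0,0],[0,0,0],[0,0,0],[0,0,0]],"fingers":[1,1,1,1,1,1,1,1,1,1]}'
python3 - <<'E'
from cr import *
import cv2
F={n:h.viewer.grab_frame(n) for n in("scene","side")};cc={}
for n,f in F.items():
    cv2.imwrite(f"pics/end_{n}.png",f["image"]);old=cv2.imread(f"pics/{n}0.png")
    d=cv2.absdiff(old,f["image"]).max(2)
    print(n,'p99 diff at',{k:int(np.percentile(d[y-15:y+15,x-8:x+8],98)) for k,(x,y) in ({'blue':(223,183),'white':(193,208),'engine':(219,258),'skittle':(262,253),'box':(470,320)} if n=='scene' else {'blue':(350,382),'white':(413,360),'engine':(404,304),'skittle':(360,275),'box':(246,167)}).items()})
    hsv=cv2.cvtColor(f["image"],cv2.COLOR_BGR2HSV);g=cv2.inRange(hsv,(18,110,90),(34,255,255));k,l,s,c=cv2.connectedComponentsWithStats(g)
    W=lambda x,y,z:h.proj(f,np.r_[C,0]+x*ex+y*ey+[0,0,z]).round(1)
    print('pred: eyep tip',W(.002,.075,.045),'band +y top',W(.002,.048,.058),'band -y top',W(.002,-.07,.058),'button',W(-.086,0,.085))
    x,y=W(0,-.01,.05);print([(s[j].tolist(),c[j].round(1).tolist()) for j in range(1,k) if s[j,4]>5 and abs(c[j][0]-x)<70 and abs(c[j][1]-y)<60])
E
```

```text
t: 47.35
tcp_pos: [0.434, 0.4879, 0.3576]
eef_rot: [0.485, -0.487, 0.514, -0.512]
force: [-0.1, -0.3, 0.6]
finger_gap: 0.0926
47.35 [0.434  0.4879 0.3576] gap 0.0926 [-0.1 -0.3  0.6] [-1.56  0.58  1.08  1.64 -0.54  1.25 -0.43] heading/beta -176.7 89.8 grasp [0.434  0.4879 0.3766]
barrel centre in case mm [-193.7  290.5  352.2] tilt -0.2 yaw -3.09
scene p99 diff at {'blue': 166, 'white': 6, 'engine': 6, 'skittle': 6, 'box': 6}
pred: eyep tip [344.2 314.2] band +y top [337.8 304.2] band -y top [310.9 276.4] button [353.4 270.6]
[([254, 234, 11, 9, 70], [259.1, 238.5]), ([346, 267, 15, 15, 151], [353.5, 274.1]), ([297, 271, 7, 8, 20], [300.2, 274.2]), ([310, 274, 9, 6, 30], [314.0, 276.7]), ([288, 287, 3, 11, 25], [289.0, 292.3]), ([332, 301, 14, 10, 53], [338.4, 305.3]), ([337, 308, 13, 12, 103], [342.4, 313.1]), ([327, 332, 4, 11, 37], [328.7, 336.2])]
side p99 diff at {'blue': 15, 'white': 5, 'engine': 8, 'skittle': 6, 'box': 7}
pred: eyep tip [327.1 201.6] band +y top [327.8 203.5] band -y top [330.8 230.1] button [296.3 206.9]
[([321, 200, 15, 5, 43], [327.3, 202.4]), ([291, 204, 15, 12, 118], [297.4, 209.5]), ([352, 213, 2, 5, 6], [352.8, 214.8]), ([323, 229, 16, 2, 18], [331.3, 229.9]), ([361, 255, 3, 4, 6], [362.2, 256.2])]
```

Both fixed cameras agree with the bedded pose to 1–3 px. The bystanders are unchanged: the blue difference in the scene view comes from the kaleidoscope no longer standing in front of it. Handing in.

```bash
python3 -c "
from plant import order
print(order.job_done())"
```

```text
the job is handed in; nothing more can be done
None
```

The kaleidoscope lies flat in the open case's cradle with its eyepiece in the slot. I handed the job in at about 47.5 s of the 72 s allowed.

**What I did**
- **Lid:** I pressed the button with one finger while the other stood on the lid. The lid then followed that finger up to its stop at about 0.6 rad/s.
- **Laying down:** I lifted the kaleidoscope, tilted it, and pivoted it flat on the mat before letting go.
- **Bedding:** I regripped it round the middle and went in leaned 13.5° toward the robot, so the gripper body cleared the open lid. The barrel's low edge touched the cradle floor, and I opened the jaws slowly so it rolled the last 13.5° flat.

**What went wrong on the way**
- **First insertion:** it failed when a barrel corner landed on the hinge-side block at about 28 N, and the barrel twisted in the jaws. I tried to level it on the front blocks (up to about 41 N through the fingers), but it slipped up in the jaws. I then put it back on the mat, let go and regripped.
- **Cause:** the wrist camera read about 1.2 mm off sideways. I measured that and corrected for it on the second try.
- **Joint ranges:** joint 6 read 0.11, its range limit, and joint 5 came within 0.01 rad of its limit while I set it down the second time. I backed off at once.

**Last checks**
- **Barrel:** it measured 40.4 mm wide at the bedded height, with y about -74 to +52 mm in the case. Both fixed cameras agreed with the bedded pose to within 1–3 px.
- **Sideways seat:** it lies about 2–3 mm toward the hinge side, at or near the end of the pocket's 3 mm play.
- **Bystanders:** the white look-alike, skittle, engine and box look unchanged from the start in both fixed cameras. The blue look-alike is unchanged in the side view; in the scene view it differs because the kaleidoscope no longer stands in front of it.
- **Lid and arm:** the lid was seen fully open in the cradle view before bedding, and I did not measure its angle afterwards. The arm was clear, touching nothing.

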